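Scoop the hex nuts from the catch tray into the parts drawer

TASK

Pull the top drawer of the parts cabinet out to its stop, then use the hand scoop to move every hex nut from the blue tray into that drawer; never reach into the tray for nuts with the gripper's fingers (a nut spilled outside the tray may be picked up with them). Once all the nuts are in, hang the scoop by its eye on the yellow hook of the stand and push the drawer fully shut, in either order, leaving the lower drawer shut and the other things on the bench where they are.

Things in the scene. Friction and masses are not known exactly. Their poses are not given: they have to be found in the camera images.
- cab_drawer0 (a joint): top drawer of the green two-drawer parts cabinet (cabinet 220 deep x 220 wide x 130 tall, grey drawer fronts with steel bar handles; a 70 mm tall jar is fixed on the back half of its top). Value in m: 0 fully shut, 0.1496 pulled out to its stop
- cab_drawer1 (a joint): lower drawer of the same cabinet (leave shut), m, 0 shut
- cab_drawer0_handle (a point): middle of the top drawer's bar handle: a horizontal round bar 11 mm thick, 110 long along local y, 35 in front of the drawer's face; moves with the drawer. The drawer slides out along the local -x axis (towards the robot); local axes are the cabinet's
- drawer_floor (a point): on the top drawer's inner floor, mid-width, 37 behind the inner face of its front wall; moves with it, axes as the handle. Inside runs from local x -37 to +137 and is 178 wide (y); walls 33 high, front panel 43 above this floor. With the drawer fully out, local x from -37 to +105 lies clear of the cabinet, whose front top edge is 49 above this floor
- tray_floor (a point): centre of the inner floor of the long blue catch tray, fixed to the bench; floor is 4 above the bench. Local x runs along its length. Inside 242 (x) x 92 (y), walls 30 high above the floor, 4 thick, upright, smooth. At the -x end the floor rises as a flat ramp from local x -60 (floor level) to -121 (30 high, level with the end wall's top); the +x end is an upright wall
- scoop: loose hand scoop with a flat square aluminium pan, red handle and a steel wire eye. Origin: centre under the pan; z up when it rests flat. Nose (open lip) points to local +x. Pan from x -42 to +48, 80 wide (y), floor 2 thick (1.5 at the lip), side walls 28 high that end at x +23 (then 12 high to +37), back wall 32 high
- scoop_grip (a point): middle of the red handle, at local (-108, 0, 55) of the scoop; handle 90 long (x), 18 wide (y), 24 tall (z), rising 12 degrees towards its rear end
- scoop_eye (a point): centre of the diamond-shaped wire eye at the handle's end, at local (-169, 0, 68); the hole is 31 mm across flats, a corner towards the handle's end, and runs along local y; the wire is 7 thick
- hook_mid (a point): middle of the straight part of the yellow hook on the dark stand, 250 above the bench. The hook's rod is 12 mm thick and sticks out from the stand's 16 mm post along local -x (local z up): straight from the post (local x +50) to local x -25, then turned up at 45 degrees to its tip at local (-45, 0, +20). The post ends 20 above this point
- nut1: brass-coloured hex nut, 24 across corners, 21 across flats, 13 thick with broad chamfers, origin at its centre, local z its axis; starts in the tray (may be absent)
- nut2: brass-coloured hex nut, 24 across corners, 21 across flats, 13 thick with broad chamfers, origin at its centre, local z its axis; starts in the tray (may be absent)
- nut3: brass-coloured hex nut, 24 across corners, 21 across flats, 13 thick with broad chamfers, origin at its centre, local z its axis; starts in the tray (may be absent)
- nut4: brass-coloured hex nut, 24 across corners, 21 across flats, 13 thick with broad chamfers, origin at its centre, local z its axis; starts in the tray (may be absent)
- nut5: brass-coloured hex nut, 24 across corners, 21 across flats, 13 thick with broad chamfers, origin at its centre, local z its axis; starts in the tray (may be absent)
- nut6: brass-coloured hex nut, 24 across corners, 21 across flats, 13 thick with broad chamfers, origin at its centre, local z its axis; starts in the tray (may be absent)
- nut7: brass-coloured hex nut, 24 across corners, 21 across flats, 13 thick with broad chamfers, origin at its centre, local z its axis; starts in the tray (may be absent)
- nut8: brass-coloured hex nut, 24 across corners, 21 across flats, 13 thick with broad chamfers, origin at its centre, local z its axis; starts in the tray (may be absent)
- nut9: brass-coloured hex nut, 24 across corners, 21 across flats, 13 thick with broad chamfers, origin at its centre, local z its axis; starts in the tray (may be absent)
- nut10: brass-coloured hex nut, 24 across corners, 21 across flats, 13 thick with broad chamfers, origin at its centre, local z its axis; starts in the tray (may be absent)
- oilcan: bystander: red oil bottle, 52 mm across, 100 tall, loose
- driver: bystander: screwdriver lying on the bench, loose
- vblock: bystander: small steel V-block, 60 x 45 x 42, loose
- wrench: bystander: wrench lying on the bench, loose
- chuck: bystander: dark steel drill chuck, 44 across, 48 tall, loose

How it is judged:
By the outcome, as a careful person would: the job done as asked, in the order asked, and still so for the second after the job is handed in, with the robot touching nothing.
Of nut1, nut2, nut3, nut4, nut5, nut6, nut7, nut8, nut9, nut10 only 7 to 10 are there at a start; the rules pass over those that are not, and their reading is None.
At some moment in a run one of scoop, nut1, nut2, nut3, nut4, nut5, nut6, nut7, nut8, nut9 may be knocked a few centimetres aside while the robot is not near it.
It also fails if it takes over 210 s, if anything falls off the work surface, if the arm or the gripper's body presses on something with over 40 N, if the wrist force passes 120 N, or if a joint passes its speed limit or range.

ROBOT

A 6-joint arm with a two-finger parallel gripper is mounted at the origin on the work surface. World frame = base frame: x ahead of the robot, y to its left, z up, the work surface at z = 0. Lengths are in mm, angles in rad, forces in N, time in s.
With the tool pointing down it reaches from about 350 to 875 mm from the base axis. Payload 4.2 kg.
Tool frame: the origin (TCP) lies at the very end of the fingers, on their centre line; the grasp point (between the pads) lies 19 mm behind it; z points along the fingers, y is the line along which they close (so a half turn about z gives the same grasp; the last joint's range is limited). The gripper opens to 85 mm and grips with 20 to 120 N. Pads are 22 mm wide; open, the fingers measure 114 mm over their backs; the gripper's body (76 mm by 85 mm) begins 54 mm behind the grasp point. The pads swing forward as they close: fully open they stand 13 mm farther back than shut.
Start: joints at [-0.845, 0.385, 0.008, 0, -1.194, -0.259], TCP at [281.28, -558.104, 231.312] pointing down, gripper open.
Joint ranges: [-3.14, 3.14], [-1.21, 2.06], [-1.07, 1.41], [-3.16, 2.05], [-2.99, -0.16], [-3.1, 3.1]. Speed limits (rad/s): [2.79, 2.79, 3.14, 3.14, 3.14, 3.14].

INTERFACE

Orientations are given as a unit quaternion [x, y, z, w].
In Python, from bench import monitor, get_image, camera_info, job_done gives the robot as it stands.
- The arm moves only by the tool send_rows, never from a script. Its argument "series" is a list of rows, each a list of 3 entries, a list of its own where there are three numbers: the shift along the tool's x, y, z in mm, then the turn, a rotation vector about the tool's x, y, z in rad, then the finger opening in mm, from 0 to 85.4. A call has 1 to 8 rows; each row shifts and turns the commanded pose from where the row before left it, along the tool's axes as they then stand; what a row does not reach is not made up. A row lasts 1/10 s, in which the tool goes at most 50 mm and 8.59 degrees, less where a joint would pass 70% of its speed; a pose out of reach is approached as far as the arm can. A call with a gripper value outside its range is refused whole. The fingers move at their own pace and stop on an object; the grip force is fixed at half the most. Time passes only in rows, so rows that do not move let the fingers close. It gives the time, the measured TCP pose, the force, the opening and the grip force at its end, in the units of the state.
- monitor.read_state(): the state, without advancing time (a new reading comes with each control period).
- get_image(name): name is "scene" or "top" or "wrist"; returns the picture (480x640x3 uint8, red, green, blue); there is no depth.
- camera_info(name): a dict with "intrinsics" (3x3 intrinsics, pixels), "R" (3x3) and "t" (3): a world point X has camera coordinates R X + t. Camera axes: x right, y down, z forward; pixel columns grow to the right and rows downward; lengths in mm; the calibration is good to about 2 mm. The wrist camera is an equidistant fisheye: a pixel r from the principal point sees the ray r / f radians off the axis. A picture is of the moment at which its call begins: read the wrist's pose just before it. camera_info takes no time and is no camera call; for the wrist camera it gives the pose at the moment of the call.
- job_done(): hands the job in; it is judged then, once.
The state is a dict: "clock": time; "joints": joint angles; "joint_vel": joint speeds; "joint_efforts": joint torques, N m; "position": TCP position; "ee_rot": TCP orientation; "contact_force": force on the tool from outside, world axes, zero at the start; "wrist_torque": the same for the moment, N m; "gripper_width": finger opening in mm; "grasp_force": force on a finger pad.
Only numpy, scipy, OpenCV 4.12 (cv2) and the standard library are available. Lean on these libraries where they do the work, as an engineer would, in place of code of your own. Each camera call takes 0.05 s, during which the arm holds its last target. There are 200 camera calls.

## Working session

There is one attempt and no reset: what is moved stays moved. The work goes in short steps, Python scripts to look and compute and a tool call to move; the robot and the scene stay as the last step left them, time stands still between calls to the robot, and variables do not carry over. Pictures are saved under pics/ and viewed, at most 14 in all, crops included, and the job is handed in when it is done.

Besides the shell and the picture viewer there is one more tool, called by a JSON object that holds its "fn" and its "kwargs". send_rows: Moves the arm, as the interface text tells. Its arguments: {"type":"object","properties":{"series":{"type":"array"}},"required":["series"]}

```bash
ls; mkdir -p pics; python3 - <<'E'
from bench import monitor,get_image,camera_info
import cv2,numpy as np
for n in ["scene","top"]:
    im=get_image(n); cv2.imwrite(f"pics/{n}0.png",im[:,:,::-1])
    c=camera_info(n); print(n,np.round(c["intrinsics"],1).tolist(),np.round(c["R"],4).tolist(),np.round(c["t"],1).tolist())
print(monitor.read_state())
E
```

```text
pics
scene [[608.5, 0.0, 318.6], [0.0, 608.5, 230.6], [0.0, 0.0, 1.0]] [[-0.8794, 0.4761, -0.0012], [0.3174, 0.5842, -0.747], [-0.3549, -0.6573, -0.6649]] [481.4, -62.7, 1637.1]
top [[614.9, 0.0, 321.4], [0.0, 614.9, 237.9], [0.0, 0.0, 1.0]] [[-0.005, -0.9997, 0.0251], [-0.9988, 0.0037, -0.0489], [0.0488, -0.0253, -0.9985]] [8.2, 578.0, 1451.5]
{'clock': 0.1, 'joints': array([-8.45389078e-01,  3.85460596e-01,  6.77453975e-03, -4.18151405e-04,
       -1.19396554e+00, -2.58603219e-01]), 'joint_vel': array([ 0.00044841, -0.00376867,  0.00314263,  0.00163433,  0.00160707,
       -0.00053134]), 'joint_efforts': array([-7.74627224e-04, -3.93319666e+01,  1.88929331e+01,  4.19787258e+00,
       -2.60412089e-03, -7.81985932e-06]), 'position': array([ 281.06062337, -557.6719985 ,  230.34967732]), 'ee_rot': array([-2.31213497e-01,  9.72902575e-01,  9.09406583e-04, -2.66924475e-04]), 'contact_force': array([ 0.62946985, -0.15426027,  0.3769161 ]), 'wrist_torque': array([ 0.05014582,  0.02142673, -0.01275652]), 'grasp_force': 0.0, 'gripper_width': 85.3821340432611}
```

View pics/scene0.png

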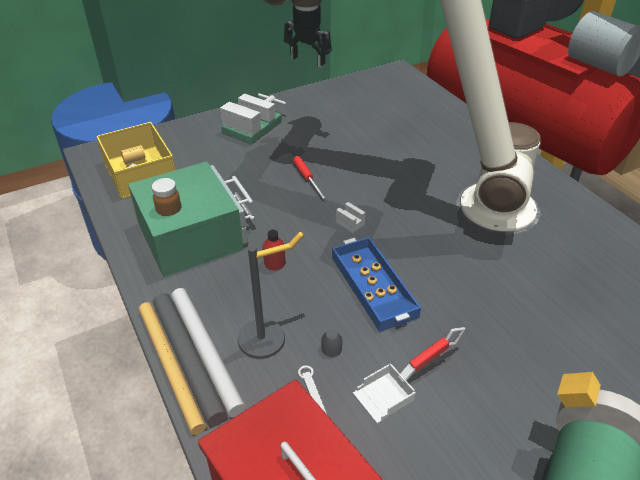

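View pics/top0.png

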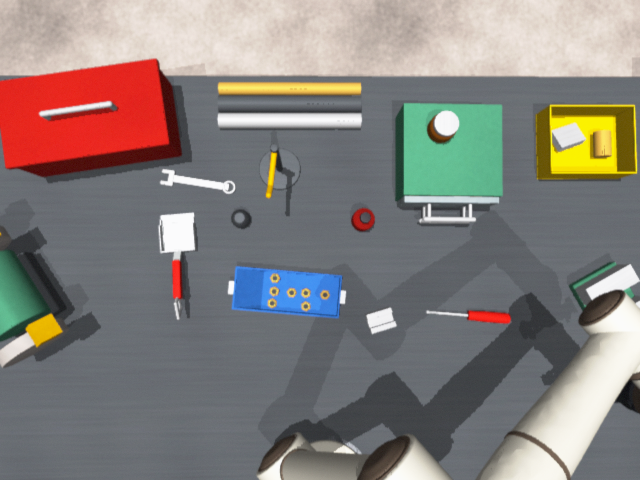

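The scene view shows the cabinet, stand with hook, tray with 7 nuts, scoop; in top view: tray at (287,292), scoop pan (178,232) handle towards (178,315), hook (271,175), handle bar (447,220), cabinet (450,150).

```bash
cat > h.py <<'E'
from bench import monitor,get_image,camera_info
import cv2,numpy as np
from scipy.spatial.transform import Rotation as Ro
def ray(n,u,v,c=None):
    c=c or camera_info(n);K=np.array(c["intrinsics"]);R=np.array(c["R"]);t=np.array(c["t"])
    p=np.array([(u-K[0,2])/K[0,0],(v-K[1,2])/K[1,1],1.])
    if n=="wrist":
        r=np.hypot(p[0],p[1]);s=np.sin(r)/max(r,1e-9);p=np.array([p[0]*s,p[1]*s,np.cos(r)])
    return -R.T@t,R.T@p
def at(n,u,v,z,c=None):
    o,d=ray(n,u,v,c);return np.round(o+d*(z-o[2])/d[2],1)
def two(n1,a,n2,b):
    o,d=ray(n1,*a);p,e=ray(n2,*b)
    s=np.linalg.lstsq(np.c_[d,-e],p-o,rcond=None)[0]
    A,B=o+d*s[0],p+e*s[1];return np.round((A+B)/2,1),round(np.linalg.norm(A-B),1)
def proj(n,X,c=None):
    c=c or camera_info(n);K=np.array(c["intrinsics"]);p=np.array(c["R"])@np.array(X,float)+c["t"]
    if n=="wrist":
        r=np.hypot(p[0],p[1]);th=np.arctan2(r,p[2]);q=p[:2]/r*th
    else:q=p[:2]/p[2]
    return np.round(q*[K[0,0],K[1,1]]+K[:2,2],1)
def save(n,name,x0=0,y0=0,x1=640,y1=480,f=1):
    im=get_image(n);cr=cv2.resize(im[y0:y1,x0:x1],None,fx=f,fy=f,interpolation=cv2.INTER_CUBIC);cv2.imwrite(f"pics/{name}.png",cr[:,:,::-1]);return im
def st():
    s=monitor.read_state();return s
def delta(p,q):
    """tool-frame shift and rotvec from the present pose to target TCP p, quat/Rotation q"""
    s=st();R0=Ro.from_quat(s["ee_rot"]);q=q if isinstance(q,Ro) else Ro.from_quat(q)
    return np.round(R0.inv().apply(np.array(p)-s["position"]),1),np.round((R0.inv()*q).as_rotvec(),4)
E
python3 - <<'E'
from h import *
a=cv2.imread("pics/top0.png");b=cv2.imread("pics/scene0.png")
cv2.imwrite("pics/c1.png",cv2.resize(a[140:330,150:400],None,fx=3.2,fy=3.15,interpolation=cv2.INTER_CUBIC)[:598])
hsv=cv2.cvtColor(a,cv2.COLOR_BGR2HSV)
def big(m,lab):
    cs,_=cv2.findContours(m,cv2.RETR_EXTERNAL,cv2.CHAIN_APPROX_NONE)
    for c in sorted(cs,key=cv2.contourArea)[::-1][:2]:
        if cv2.contourArea(c)>60: print(lab,cv2.contourArea(c),cv2.minAreaRect(c))
big(cv2.inRange(hsv,(105,120,60),(125,255,255)),"blue")
big(cv2.inRange(hsv,(65,80,50),(85,255,255))[:, :],"green")
m=cv2.inRange(hsv,(20,150,120),(30,255,255));m2=m.copy();m2[:,:240]=0;m2[:,310:]=0;m2[:140]=0;m2[230:]=0;big(m2,"hook")
r=cv2.inRange(hsv,(0,150,80),(6,255,255))|cv2.inRange(hsv,(172,150,80),(180,255,255));r2=r.copy();r2[:240]=0;r2[:,:150]=0;r2[:,220:]=0;big(r2,"handle")
m3=m.copy();m3=cv2.inRange(hsv,(8,80,80),(30,255,255));m3[:265]=0;m3[320:]=0;m3[:,:232]=0;m3[:,345:]=0
n,_,s,c=cv2.connectedComponentsWithStats(m3)
for i in range(1,n):
    if s[i,4]>8:print("nut",s[i,4],c[i].round(1),at("top",*c[i],14))
E
```

```text
blue 4518.0 ((286.7295837402344, 291.7906494140625), (107.58047485351562, 43.67395782470703), 4.844000339508057)
green 9558.0 ((449.0, 151.5), (96.99998474121094, 105.99998474121094), 90.0)
green 2661.5 ((24.5, 295.0), (90.0, 49.0), 90.0)
hook 214.0 ((271.05389404296875, 174.56924438476562), (5.9536662101745605, 45.520748138427734), 7.125016689300537)
handle 296.5 ((176.5, 279.0), (38.0, 9.0), 90.0)
nut 44 [274.9 277.6] [484.2 116.6  14. ]
nut 44 [274.  290.8] [453.1 118.8  14. ]
nut 44 [291.1 292.3] [449.1  78.2  14. ]
nut 45 [305.4 292.4] [448.7  44.2  14. ]
nut 43 [324.4 294.4] [443.7  -0.8  14. ]
nut 45 [271.6 302.7] [424.8 124.3  14. ]
nut 44 [305.4 305.8] [417.   44.4  14. ]
```

View pics/c1.png

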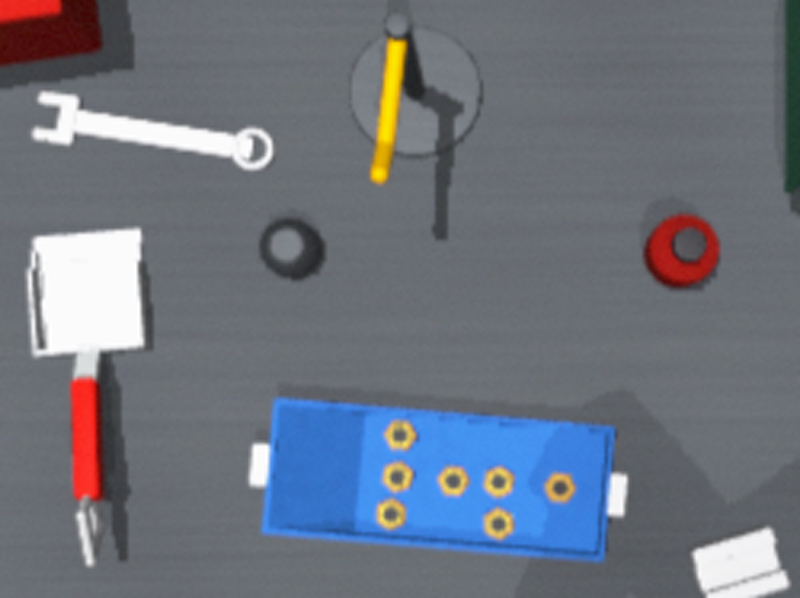

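The crop shows the tray with its ramp (darker end) on the left (world +y), 7 nuts, the scoop with nose up (+x) and eye at crop (88,530), the hook from crop (397,40) to its tip (379,178).

```bash
python3 - <<'E'
from h import *
a=cv2.imread("pics/top0.png");b=cv2.imread("pics/scene0.png")
A=cv2.resize(a[185:235,390:510],None,fx=6,fy=6,interpolation=cv2.INTER_CUBIC)
B=cv2.resize(b[155:235,190:310],None,fx=3.6,fy=3.6,interpolation=cv2.INTER_CUBIC);C=cv2.resize(b[320:405,350:475],None,fx=2.8,fy=2.8,interpolation=cv2.INTER_CUBIC)
o=np.zeros((595,785,3),np.uint8);o[:300,:720]=A;o[302:302+288,:432]=B;o[302:302+238,434:434+350]=C
cv2.imwrite("pics/c2.png",o)
f=lambda x,y:(150+x/3.2,140+y/3.15)
print("hook post top",at("top",*f(397,22),270)); print("hook start",at("top",*f(397,42),250)); print("tip",at("top",*f(379,178),270));print("bend",at("top",*f(383,148),250))
for p in [(33,235),(142,228),(145,348),(35,355)]:print("pan z~20",at("top",*f(*p),20))
print("handle",at("top",176.5,279,62),at("top",176.5,260,58),at("top",176.5,298,70))
h=cv2.cvtColor(a,cv2.COLOR_BGR2HSV)
m=cv2.inRange(h,(0,150,60),(6,255,255))|cv2.inRange(h,(172,150,60),(180,255,255));m[:240]=0;m[:,:150]=0;m[:,220:]=0
ys,xs=np.nonzero(m);print(cv2.fitLine(np.c_[xs,ys].astype(np.float32),2,0,.01,.01).ravel(),ys.min(),ys.max())
m=cv2.inRange(h,(105,120,60),(125,255,255));cs,_=cv2.findContours(m,0,1);c=max(cs,key=cv2.contourArea)
for q in cv2.boxPoints(cv2.minAreaRect(c)):print("tray rim",at("top",*q,34))
E
```

```text
hook post top [745.8 104.9 270. ]
hook start [736.9 106.  250. ]
tip [647.5 116.1 270. ]
bend [668.9 114.8 250. ]
pan z~20 [634.2 386.3  20. ]
pan z~20 [639.3 306.2  20. ]
pan z~20 [549.1 303.6  20. ]
pan z~20 [544.2 384.1  20. ]
handle [482.9 338.5  62. ] [526.3 339.6  58. ] [440.  336.5  70. ]
[3.3845950e-02 9.9942708e-01 1.7672623e+02 2.7860519e+02] 260 298
tray rim [412. 217.  34.]
tray rim [513.2 208.6  34. ]
tray rim [490.7 -42.1  34. ]
tray rim [389.2 -32.8  34. ]
```

View pics/c2.png

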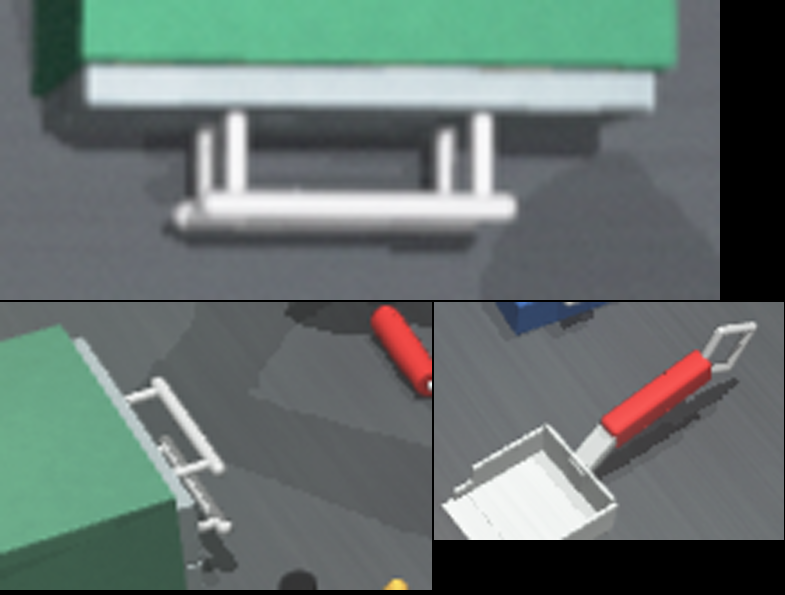

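The crop shows the top bar handle: top-view ends px (423.8,219.2) and (475.5,219.5); scene-view ends (251.1,201.1) and (233.6,177.2); lower handle is just beneath. The scoop lies flat, eye at rear.

```bash
python3 - <<'E'
from h import *
print(two("top",(423.8,219.4),"scene",(251.1,201.1)),two("top",(475.5,219.4),"scene",(233.6,177.2)))
print("mid z100",at("top",449.6,219.4,100),at("top",423.8,219.2,100),at("top",475.5,219.5,100))
print("face top edge z124",at("top",390+87/6,185+105/6,124),at("top",390+655/6,185+108/6,124))
print("cab top front z130",at("top",390+82/6,185+62/6,130),at("top",390+678/6,185+66/6,130))
# target: above handle
az=-90
def down(az): 
    x=np.array([np.cos(np.radians(az)),np.sin(np.radians(az)),0]);z=np.array([0,0,-1.]);return Ro.from_matrix(np.c_[x,np.cross(z,x),z])
for az in (-90,90): print(az,delta([490,-295,190],down(az)))
E
```

```text
(array([ 615. , -223.6,   99.9]), np.float64(0.7)) (array([ 614.1, -341.7,   95.6]), np.float64(1.3))
mid z100 [ 614.5 -282.   100. ] [ 615.2 -223.4  100. ] [ 614.1 -340.8  100. ]
face top edge z124 [ 650.5 -176.3  124. ] [ 648.9 -387.8  124. ]
cab top front z130 [ 665.8 -173.6  130. ] [ 663.9 -394.8  130. ]
-90 (array([-304.8,  140.5,   40.6]), array([ 1.8000e-03,  1.0000e-03, -1.1041e+00]))
90 (array([-304.8,  140.5,   40.6]), array([ 1.1000e-03, -2.0000e-03,  2.0374e+00]))
```

{"fn": "send_rows", "kwargs": {"series": [[[0,0,0],[0,0,-0.138],32],[[0,0,0],[0,0,-0.138],32],[[0,0,0],[0,0,-0.138],32],[[0,0,0],[0,0,-0.138],32],[[0,0,0],[0,0,-0.138],32],[[0,0,0],[0,0,-0.138],32],[[0,0,0],[0,0,-0.138],32],[[0,0,0],[0,0,-0.138],32]]}}

```text
clock: 0.9
position: [281.1, -557.8, 230.7]
ee_rot: [0.709, -0.705, -0.001, -0.0]
contact_force: [-0.1, -0.8, -0.6]
gripper_width: 31.6
grasp_force: 0.0
```

```bash
cat >> h.py <<'E'
def down(az,pitch=0):
    """tool x at azimuth az, tool z down; pitch (deg) leans fingers toward +x"""
    x=np.array([np.cos(np.radians(az)),np.sin(np.radians(az)),0]);z=np.array([0,0,-1.])
    return Ro.from_matrix(np.c_[x,np.cross(z,x),z])*Ro.from_rotvec([0,np.radians(pitch),0])
E
python3 - <<'E'
from h import *
s=st();print(s["position"],s["joints"],s["gripper_width"]);print(delta([614.5,-282,150],down(-90)))
E
```

```text
[ 281.12025542 -557.80595468  230.65123122] [-8.45411604e-01  3.85215208e-01  7.12437419e-03 -3.07446516e-04
 -1.19398121e+00  8.51085867e-01] 31.58510905262904
(array([-273.9, -335. ,   80.8]), array([0.0006, 0.0011, 0.0056]))
```

{"fn": "send_rows", "kwargs": {"series": [[[-30,-37,5],[0,0,0.001],32],[[-30,-37,5],[0,0,0.001],32],[[-30,-37,5],[0,0,0.001],32],[[-30,-37,5],[0,0,0.001],32],[[-30,-37,5],[0,0,0],32],[[-30,-37,5],[0,0,0],32],[[-30,-37,5],[0,0,0],32],[[-30,-37,5],[0,0,0],32]]}}

```text
clock: 1.7
position: [579.0, -317.3, 190.7]
ee_rot: [-0.706, 0.708, 0.0, -0.0]
contact_force: [0.6, 0.3, -0.1]
gripper_width: 32.1
grasp_force: 0.0
```

{"fn": "send_rows", "kwargs": {"series": [[[-17,-19,20],[0,0,0],32],[[-17,-20,20],[0,0,0],32],[[0,0,0],[0,0,0],32],[[0,0,0],[0,0,0],32]]}}

```text
clock: 2.1
position: [616.8, -284.6, 150.1]
ee_rot: [-0.706, 0.708, 0.001, -0.001]
contact_force: [0.9, -0.2, 1.5]
gripper_width: 32.1
grasp_force: 0.0
```

```bash
python3 - <<'E'
from h import *
s=st();print(s["position"]);print(delta([614.5,-282,79],down(-90)))
im=save("wrist","w1",f=1)
c=camera_info("wrist");print(proj("wrist",[614.5,-282,98],c),proj("wrist",[615,-227,98],c),proj("wrist",[614,-337,98],c))
E
```

```text
[ 616.84729128 -284.58560552  150.13791724]
(array([-2.6,  2.2, 71.1]), array([ 0.0025,  0.0003, -0.0028]))
[327.8 269.2] [326.8 351.2] [328.7 170.6]
```

View pics/w1.png

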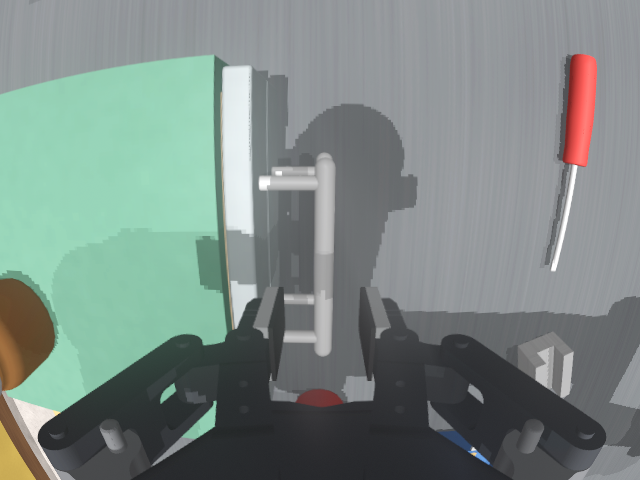

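The wrist view shows the bar vertical at column ~324, centred between the fingers (272–372); driver and V-block on the right.

{"fn": "send_rows", "kwargs": {"series": [[[-1,0,15],[0,0,0],26],[[-1,0,20],[0,0,0],26],[[0,0,20],[0,0,0],26],[[0,0,15],[0,0,0],26],[[0,0,0],[0,0,0],26]]}}

```text
clock: 2.65
position: [615.3, -283.5, 79.6]
ee_rot: [-0.705, 0.709, 0.002, -0.001]
contact_force: [0.0, -0.3, 0.0]
gripper_width: 26.0
grasp_force: 0.0
```

{"fn": "send_rows", "kwargs": {"series": [[[0,0,0],[0,0,0],4],[[0,0,0],[0,0,0],4],[[0,0,0],[0,0,0],4],[[0,0,0],[0,0,0],4],[[0,0,0],[0,0,0],4]]}}

```text
clock: 3.15
position: [615.6, -283.8, 82.2]
ee_rot: [-0.705, 0.709, 0.001, -0.001]
contact_force: [-5.8, -2.4, 0.3]
gripper_width: 9.1
grasp_force: 58.5
```

{"fn": "send_rows", "kwargs": {"series": [[[0,10,0],[0,0,0],4],[[0,15,0],[0,0,0],4],[[0,20,0],[0,0,0],4],[[0,20,0],[0,0,0],4],[[0,20,0],[0,0,0],4],[[0,20,0],[0,0,0],4],[[0,15,0],[0,0,0],4],[[0,15,0],[0,0,0],4]]}}

```text
clock: 3.95
position: [482.6, -281.9, 82.1]
ee_rot: [-0.706, 0.709, -0.002, 0.002]
contact_force: [2.1, 1.9, -1.4]
gripper_width: 8.5
grasp_force: 59.2
```

{"fn": "send_rows", "kwargs": {"series": [[[0,8,0],[0,0,0],4],[[0,6,0],[0,0,0],4],[[0,2,0],[0,0,0],4],[[0,0,0],[0,0,0],4]]}}

```text
clock: 4.35
position: [466.4, -281.8, 82.1]
ee_rot: [-0.706, 0.708, -0.0, 0.001]
contact_force: [-0.6, 5.3, 3.2]
gripper_width: 8.7
grasp_force: 59.7
```

{"fn": "send_rows", "kwargs": {"series": [[[0,2,0],[0,0,0],4],[[0,2,0],[0,0,0],4],[[0,0,0],[0,0,0],4]]}}

```text
clock: 4.65
position: [465.9, -281.8, 82.2]
ee_rot: [-0.706, 0.708, -0.003, 0.003]
contact_force: [6.6, 6.5, -2.1]
gripper_width: 8.7
grasp_force: 59.2
```

{"fn": "send_rows", "kwargs": {"series": [[[0,0,0],[0,0,0],26],[[0,0,0],[0,0,0],26],[[0,0,-15],[0,0,0],26],[[0,0,-25],[0,0,0],30],[[0,0,-30],[0,0,0],60],[[0,0,-30],[0,0,0],60],[[-20,0,-30],[0,0,-0.14],60],[[-20,0,-10],[0,0,-0.14],60]]}}

```text
clock: 5.45
position: [460.9, -243.6, 225.0]
ee_rot: [0.799, -0.601, 0.003, -0.001]
contact_force: [0.2, -0.2, 0.1]
gripper_width: 60.1
grasp_force: 0.0
```

{"fn": "send_rows", "kwargs": {"series": [[[-48,-10,0],[0,0,-0.14],60],[[-46,-15,0],[0,0,-0.14],60],[[-43,-22,0],[0,0,-0.14],60],[[-39,-27,0],[0,0,-0.14],60],[[-34,-33,0],[0,0,-0.14],60],[[-29,-39,0],[0,0,-0.14],60],[[-23,-43,0],[0,0,-0.14],60],[[-17,-46,0],[0,0,-0.14],60]]}}

```text
clock: 6.25
position: [433.5, 144.9, 222.0]
ee_rot: [0.996, -0.084, 0.001, -0.0]
contact_force: [1.3, -0.4, 0.5]
gripper_width: 60.1
grasp_force: 0.0
```

```bash
python3 - <<'E'
from h import *
s=st();print(s["position"],s["joints"]);q=down(3.8,18);g=np.array([505,339.6,50.3]);a=q.apply([0,0,1]);print(delta(g+a*(19-100),q))
E
```

```text
[433.53865942 144.86365223 221.98129488] [ 6.80146658e-01  1.02798019e-01 -3.99194305e-01  8.70119183e-04
 -1.06753563e+00  7.21433910e-01]
(array([  13.3, -198.1,   94.8]), array([ 0.0367,  0.3112, -0.2332]))
```

{"fn": "send_rows", "kwargs": {"series": [[[0,-30,0],[0,0,-0.12],60],[[0,-35,0],[0,0,-0.113],60],[[0,-40,0],[0,0.1,0],60],[[0,-40,0],[0,0.107,0],60],[[0,-30,0],[0,0.107,0],60],[[0,0,0],[0,0,0],60],[[0,0,0],[0,0,0],60]]}}

```text
clock: 6.95
position: [433.9, 317.5, 221.1]
ee_rot: [0.987, 0.03, 0.156, -0.004]
contact_force: [-0.4, -1.0, 0.1]
gripper_width: 59.9
grasp_force: 0.0
```

```bash
python3 - <<'E'
from h import *
s=st();print(s["position"]);q=down(3.8,18);g=np.array([505,339.6,50.3]);a=q.apply([0,0,1]);print(delta(g+a*(19-100),q))
w=save("wrist","w2")
t=save("top","t2",150,140,400,327,3.2)
c=camera_info("wrist")
for l in ([0,0,2],[48,0,2],[-64,0,46],[-152,0,64],[-169,0,68],[-86,0,50]):
    y=np.radians(3.8);print(l,proj("wrist",[590.8+l[0]*np.cos(y),345.3+l[0]*np.sin(y),l[2]],c))
E
```

```text
[433.94313226 317.53887035 221.12526649]
(array([ 16. , -17.7, 103.8]), array([ 0.003 ,  0.001 , -0.0058]))
[0, 0, 2] [303.4 123.9]
[48, 0, 2] [303.5  83.5]
[-64, 0, 46] [301.2 174.4]
[-152, 0, 64] [300.7 272.9]
[-169, 0, 68] [300.7 293.3]
[-86, 0, 50] [301.  197.6]
```

View pics/w2.png

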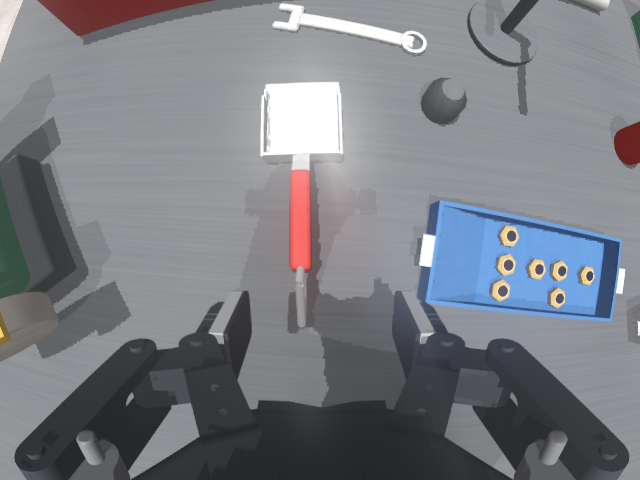

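The wrist view confirms the scoop: pan centre (303,122), red handle (300,170)–(300,270), matching my estimate; 7 nuts unchanged.

{"fn": "send_rows", "kwargs": {"series": [[[8,-9,40],[0,0,0],50],[[8,-9,40],[0,0,-0.006],50],[[0,0,24],[0,0,0],50],[[0,0,30],[0,0,0],50],[[0,0,30],[0,0,0],50],[[0,0,25],[0,0,0],50],[[0,0,15],[0,0,0],50],[[0,0,0],[0,0,0],50]]}}

```text
clock: 7.85
position: [513.0, 336.9, 30.1]
ee_rot: [0.987, 0.03, 0.155, -0.002]
contact_force: [-1.0, -1.3, -0.0]
gripper_width: 50.4
grasp_force: 0.0
```

```bash
python3 - <<'E'
from h import *
s=st();print(s["position"],s["contact_force"]);q=down(3.8,18);g=np.array([505,339.6,50.3]);a=q.apply([0,0,1]);print(delta(g+a*19,q))
E
```

```text
[513.01902695 336.85006441  30.12745325] [-1.00087733 -1.29088571 -0.01183211]
(array([-1.2, -3.3, -2.6]), array([ 0.0071,  0.0027, -0.0041]))
```

{"fn": "send_rows", "kwargs": {"series": [[[-1,-3,-2],[0.006,0,-0.004],50],[[0,0,0],[0,0,0],10],[[0,0,0],[0,0,0],10],[[0,0,0],[0,0,0],10],[[0,0,0],[0,0,0],10],[[0,0,0],[0,0,0],10],[[0,0,0],[0,0,0],10]]}}

```text
clock: 8.55
position: [510.4, 344.0, 35.5]
ee_rot: [0.987, 0.034, 0.157, -0.007]
contact_force: [-2.7, -0.5, 6.8]
gripper_width: 17.4
grasp_force: 59.6
```

{"fn": "send_rows", "kwargs": {"series": [[[-6,0,-19],[0,0,0],10],[[-6,0,-19],[0,0,0],10],[[-9,0,-28],[0,0,0],10],[[-9,0,-28],[0,0,0],10],[[0,0,0],[0,0,0],10],[[0,0,0],[0,0,0],10]]}}

```text
clock: 9.15
position: [451.9, 339.1, 113.9]
ee_rot: [0.987, 0.035, 0.156, -0.007]
contact_force: [1.1, -0.7, -3.0]
gripper_width: 17.1
grasp_force: 59.1
```

```bash
python3 - <<'E'
from h import *
s=st();print(s["position"],s["contact_force"],s["wrist_torque"],s["gripper_width"],s["ee_rot"])
w=save("wrist","w3")
E
```

```text
[451.91765846 339.13689082 113.87075189] [ 1.05950687 -0.71645422 -2.95212936] [-0.06606255  0.90959743  0.01453738] 17.12332586777627 [ 0.98710301  0.03455907  0.15614887 -0.00713036]
```

View pics/w3.png

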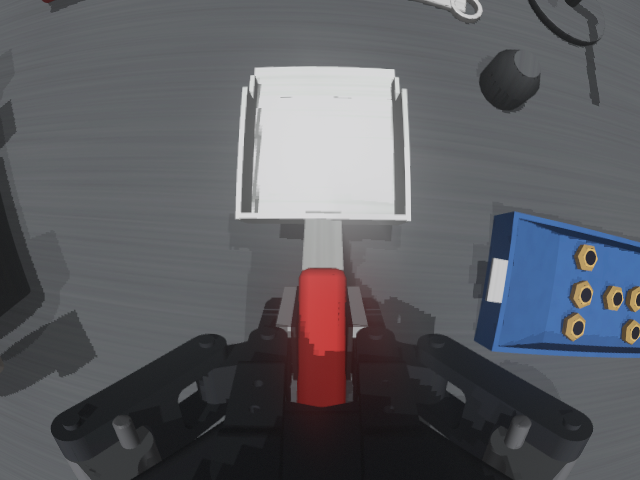

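The wrist view shows the scoop held, level and centred: lip corners at (255,68),(394,68), back-wall top corners (238,217),(410,218), side-wall ends (245,90),(403,90).

```bash
cat >> h.py <<'E'
M=np.array([[48,40,1],[48,-40,1],[-42,40,32],[-42,-40,32],[23,40,28],[23,-40,28]],float)
def scoop_pose(px,idx=range(6)):
    c=camera_info("wrist");K=np.array(c["intrinsics"])
    n=[]
    for u,v in px:
        p=np.array([(u-K[0,2])/K[0,0],(v-K[1,2])/K[1,1]]);r=np.hypot(*p);n.append(p*np.tan(r)/r)
    ok,rv,tv=cv2.solvePnP(M[list(idx)],np.array(n),np.eye(3),None,flags=cv2.SOLVEPNP_ITERATIVE if len(n)>5 else cv2.SOLVEPNP_EPNP)
    Rc=np.array(c["R"]);Rw=Rc.T@cv2.Rodrigues(rv)[0];tw=Rc.T@(tv.ravel()-c["t"])
    e=cv2.projectPoints(M[list(idx)],rv,tv,np.eye(3),None)[0].reshape(-1,2)-n
    s=st();T=Ro.from_quat(s["ee_rot"]);Rs=Ro.from_matrix(Rw)
    print("world",tw.round(1),"nose",Rw[:,0].round(3),"y",Rw[:,1].round(3),"err",(e*K[0,0]).round(1).tolist())
    print("in tool: t",T.inv().apply(tw-s["position"]).round(1),"q",(T.inv()*Rs).as_quat().round(4).tolist(),"pitch eul",(T.inv()*Rs).as_euler('xyz',degrees=True).round(1))
E
python3 - <<'E'
from h import *
scoop_pose([(255,69),(394,69),(238,217),(410,218),(245,90),(403,90)])
s=st();T=Ro.from_quat(s["ee_rot"]);q=down(3.8,18);g=np.array([505,339.6,50.3]);a=q.apply([0,0,1])
y=np.radians(3.8);print("nominal in tool",q.inv().apply(np.array([590.8,345.3,0])-(g+a*19)),(q.inv()*Ro.from_euler('z',3.8,degrees=True)).as_euler('xyz',degrees=True))
E
```

```text
world [534.7 342.5  69.4] nose [0.997 0.065 0.029] y [-0.065  0.998 -0.011] err [[1.6, -0.1], [-1.6, -0.1], [-0.1, 0.6], [-0.3, 0.1], [-0.6, -0.3], [1.0, -0.2]]
in tool: t [65.3  1.7 67. ] q [-0.9899, -0.0012, -0.1417, -0.0066] pitch eul [179.2 -16.3   0.3]
nominal in tool [ 6.62369649e+01 -1.16771494e-03  5.54102444e+01] [-180.  -18.    0.]
```

```bash
cat >> h.py <<'E'
TG=np.array([65.5,1.5,58.5]);RG=down(0,18).inv()
TRAY=np.array([451.3,87.7,4.]);TAZ=-95.2
def tl(x,y=0,z=0):
    a=np.radians(TAZ);return TRAY+np.array([x*np.cos(a)-y*np.sin(a),x*np.sin(a)+y*np.cos(a),z])
def srot(az,nd): return Ro.from_euler('z',az,degrees=True)*Ro.from_euler('y',nd,degrees=True)
def tool(p,az,nd):
    R=srot(az,nd)*RG.inv()*Ro.identity() if False else srot(az,nd)*RG.inv()
    return np.array(p)-R.apply(TG),R
def now():
    s=st();R=Ro.from_quat(s["ee_rot"]);S=(R*RG).as_matrix();n=S[:,0]
    return s["position"]+R.apply(TG),np.degrees(np.arctan2(n[1],n[0])),-np.degrees(np.arcsin(n[2])),np.degrees(np.arcsin(S[2,1]))
def lip(x,y,z,nd,az=TAZ):
    """origin so that lip bottom centre is at tray-local x,y,z"""
    L=tl(x,y,z);return L-srot(az,nd).apply([48,0,0]),az,nd
def plan(wps):
    """wps: list of (p,az,nd,n). prints rows from the present pose"""
    s=st();P,R=s["position"],Ro.from_quat(s["ee_rot"]);p0,a0,d0,_=now();rows=[]
    for p,a,d,n in wps:
        for i in range(1,n+1):
            f=i/n;P2,R2=tool(p0+(np.array(p)-p0)*f,a0+(a-a0)*f,d0+(d-d0)*f)
            rows.append([R.inv().apply(P2-P).round(1).tolist(),(R.inv()*R2).as_rotvec().round(3).tolist(),10]);P,R=P2,R2
        p0,a0,d0=np.array(p),a,d
    print("now",[np.round(v,1) for v in now()])
    for i in range(0,len(rows),8):print(rows[i:i+8])
E
python3 - <<'E'
from h import *
p,a,d=lip(-46,0,60,28);plan([(p,a,d,16)])
E
```

```text
now [array([532.3, 342.6,  77.5]), np.float64(4.0), np.float64(0.1), np.float64(0.1)]
[[[-2.4, 1.5, -3.9], [-0.033, -0.03, 0.103], 10], [[-1.4, 2.2, -3.5], [-0.029, -0.03, 0.104], 10], [[-0.3, 2.7, -3.1], [-0.025, -0.03, 0.105], 10], [[0.8, 3.1, -2.8], [-0.022, -0.03, 0.106], 10], [[2.0, 3.4, -2.5], [-0.019, -0.03, 0.107], 10], [[3.1, 3.5, -2.3], [-0.016, -0.03, 0.107], 10], [[4.3, 3.6, -2.2], [-0.012, -0.03, 0.107], 10], [[5.5, 3.5, -2.2], [-0.009, -0.03, 0.108], 10]]
[[[6.7, 3.3, -2.2], [-0.006, -0.03, 0.108], 10], [[7.8, 2.9, -2.3], [-0.003, -0.03, 0.108], 10], [[8.8, 2.5, -2.5], [0.001, -0.03, 0.108], 10], [[9.7, 1.9, -2.7], [0.004, -0.03, 0.108], 10], [[10.6, 1.3, -3.0], [0.007, -0.03, 0.108], 10], [[11.3, 0.6, -3.3], [0.011, -0.03, 0.108], 10], [[12.0, -0.3, -3.7], [0.014, -0.03, 0.107], 10], [[12.4, -1.1, -4.1], [0.017, -0.03, 0.107], 10]]
```

{"fn": "send_rows", "kwargs": {"series": [[[-2.4,1.5,-4],[-0.033,-0.03,0.103],10],[[-1.4,2.2,-3.5],[-0.029,-0.03,0.104],10],[[-0.3,2.7,-3],[-0.025,-0.03,0.105],10],[[0.8,3,-2.8],[-0.022,-0.03,0.106],10],[[2,3.4,-2.5],[-0.019,-0.03,0.107],10],[[3,3.5,-2.3],[-0.016,-0.03,0.107],10],[[4.3,3.6,-2.2],[-0.012,-0.03,0.107],10],[[5.5,3.5,-2.2],[-0.009,-0.03,0.108],10]]}}

```text
clock: 10.0
position: [449.0, 309.3, 134.8]
ee_rot: [0.92, -0.39, 0.033, 0.014]
contact_force: [0.8, 0.9, -2.4]
gripper_width: 17.0
grasp_force: 58.9
```

{"fn": "send_rows", "kwargs": {"series": [[[6.7,3.3,-2.2],[-0.006,-0.03,0.108],10],[[7.8,3,-2.3],[-0.003,-0.03,0.108],10],[[8.8,2.5,-2.5],[0,-0.03,0.108],10],[[9.7,2,-2.7],[0.004,-0.03,0.108],10],[[10.6,1.3,-3],[0.007,-0.03,0.108],10],[[11.3,0.6,-3.3],[0.011,-0.03,0.108],10],[[12,-0.3,-3.7],[0.014,-0.03,0.107],10],[[12.4,-1,-4],[0.017,-0.03,0.107],10]]}}

```text
clock: 10.8
position: [466.2, 228.4, 154.7]
ee_rot: [-0.67, 0.738, 0.056, 0.063]
contact_force: [0.3, -0.6, -2.2]
gripper_width: 17.0
grasp_force: 58.9
```

```bash
python3 - <<'E'
from h import *
p,a,d=lip(-46,0,60,28);q,_,_=lip(-48,0,12,28)
plan([(p,a,d,2),(q,a,d,4)])
c=camera_info("wrist");save("wrist","w4")
for l in [(-121,46,30),(-121,-46,30),(121,46,30),(121,-46,30)]:print(l,proj("wrist",tl(*l),c))
p,a,d,_=now()
for m in M:print("pan",proj("wrist",p+srot(a,d).apply(m),c))
E
```

```text
now [array([459.6, 174.1,  86. ]), np.float64(-95.5), np.float64(27.7), np.float64(0.1)]
[[[-0.7, 0.2, -0.3], [-0.003, -0.002, -0.003], 10], [[-0.7, 0.3, -0.3], [-0.0, -0.002, -0.002], 10], [[1.6, -0.0, 11.9], [0.0, 0.0, 0.0], 10], [[1.6, 0.0, 11.9], [0.0, 0.0, 0.0], 10], [[1.6, 0.0, 11.9], [0.0, 0.0, 0.0], 10], [[1.6, -0.0, 11.9], [0.0, 0.0, 0.0], 10]]
(-121, 46, 30) [260.6 178.3]
(-121, -46, 30) [391.9 177.7]
(121, 46, 30) [ 255.5 -148.2]
(121, -46, 30) [ 392.5 -148.4]
pan [258.1  61.8]
pan [398.7  63.1]
pan [238.3 212.8]
pan [420.8 213.7]
pan [246.4  80.1]
pan [412.4  81.7]
```

View pics/w4.png

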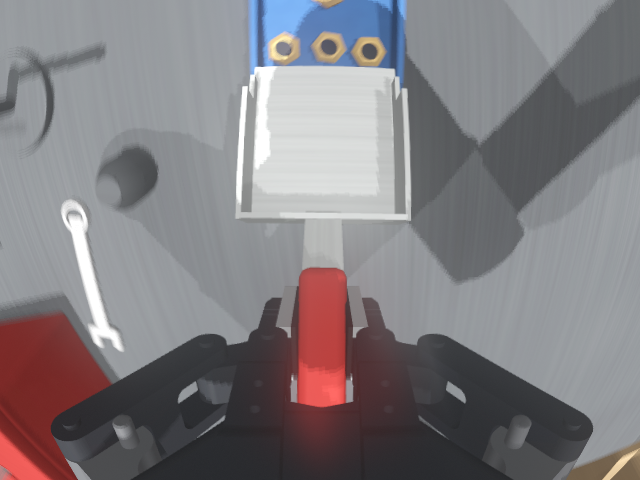

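The wrist view shows the scoop over the ramp end, lip centre (324.5,68), tray edges 249–406 (centre 327.5): scoop is about 2 mm to the left of tray centreline; the grasp hasn't slipped.

{"fn": "send_rows", "kwargs": {"series": [[[-1.4,1,-0.5],[-0.003,-0.004,-0.005],10],[[1.6,1,12],[0,0,0],10],[[1.6,0,12],[0,0,0],10],[[1.6,0,12],[0,0,0],10],[[1.6,0,10],[0,0,0],10],[[0,0,0],[0,0,0],10]]}}

```text
clock: 11.45
position: [463.0, 232.7, 108.4]
ee_rot: [-0.674, 0.734, 0.059, 0.063]
contact_force: [-0.3, -1.5, -2.4]
gripper_width: 17.1
grasp_force: 58.9
```

```bash
sed -i 's/TG=np.array(\[65.5,1.5,58.5\])/TG=np.array([65.5,-0.5,58.5])/' h.py; python3 - <<'E'
from h import *
q,a,d=lip(-48,0,8,28);r,_,_=lip(-48,0,0,28)
plan([(q,a,d,2),(r,a,d,4)]);print(st()["contact_force"])
E
```

```text
now [array([458.8, 178.4,  39.6]), np.float64(-94.9), np.float64(27.8), np.float64(-0.1)]
[[[0.8, -0.5, 2.3], [0.002, -0.001, 0.003], 10], [[0.8, -0.5, 2.3], [0.0, -0.001, 0.003], 10], [[0.3, 0.0, 2.0], [0.0, 0.0, 0.0], 10], [[0.3, 0.0, 2.0], [0.0, 0.0, 0.0], 10], [[0.3, 0.0, 2.0], [0.0, 0.0, 0.0], 10], [[0.3, 0.0, 2.0], [0.0, 0.0, 0.0], 10]]
[-0.33386762 -1.45942543 -2.42861354]
```

{"fn": "send_rows", "kwargs": {"series": [[[0.8,-0.5,2.5],[0.002,0,0.003],10],[[0.8,-0.5,2.5],[0,0,0.003],10],[[0.3,0,2],[0,0,0],10],[[0,0,0],[0,0,0],10]]}}

```text
clock: 11.85
position: [465.1, 232.5, 103.7]
ee_rot: [-0.672, 0.736, 0.058, 0.066]
contact_force: [0.1, 0.4, -1.4]
gripper_width: 17.5
grasp_force: 59.0
```

{"fn": "send_rows", "kwargs": {"series": [[[0.3,0,2],[0,0,0],10],[[0.3,0,1],[0,0,0],10],[[0,0,0],[0,0,0],10]]}}

```text
clock: 12.15
position: [465.1, 232.3, 100.5]
ee_rot: [-0.672, 0.736, 0.058, 0.066]
contact_force: [1.0, 0.3, -2.4]
gripper_width: 17.3
grasp_force: 59.0
```

{"fn": "send_rows", "kwargs": {"series": [[[0.3,0,2],[0,0,0],10],[[0,0,0],[0,0,0],10]]}}

```text
clock: 12.35
position: [465.0, 232.4, 98.3]
ee_rot: [-0.672, 0.736, 0.058, 0.065]
contact_force: [-0.2, 0.7, -1.8]
gripper_width: 16.9
grasp_force: 59.0
```

{"fn": "send_rows", "kwargs": {"series": [[[0.3,0,2],[0,0,0],10],[[0,0,0],[0,0,0],10]]}}

```text
clock: 12.55
position: [465.0, 232.4, 96.3]
ee_rot: [-0.672, 0.736, 0.058, 0.065]
contact_force: [-0.4, -0.1, -1.8]
gripper_width: 16.7
grasp_force: 59.0
```

{"fn": "send_rows", "kwargs": {"series": [[[0.3,0,1.5],[0,0,0],10],[[0,0,0],[0,0,0],10]]}}

```text
clock: 12.75
position: [465.4, 232.5, 95.3]
ee_rot: [-0.672, 0.735, 0.058, 0.066]
contact_force: [-0.1, -1.0, 0.2]
gripper_width: 17.0
grasp_force: 59.3
```

```bash
python3 - <<'E'
from h import *
L=lambda x,d,n,z=0:(*lip(x,0,z,d),n)
plan([L(-20,20,3),L(0,14,2),L(30,6,3),L(60,2.5,4),L(80,2,4)])
E
```

```text
now [array([461.3, 178.4,  26.3]), np.float64(-95.1), np.float64(28.0), np.float64(0.2)]
[[[6.2, 0.4, 3.5], [-0.004, 0.047, -0.001], 10], [[6.2, 0.5, 3.9], [0.0, 0.047, 0.001], 10], [[6.2, 0.5, 4.4], [0.0, 0.047, 0.001], 10], [[6.4, 0.0, 5.6], [-0.0, 0.052, -0.0], 10], [[6.3, -0.0, 6.1], [-0.0, 0.052, 0.0], 10], [[6.8, 0.0, 6.0], [0.0, 0.047, -0.0], 10], [[6.6, 0.0, 6.4], [-0.0, 0.047, 0.0], 10], [[6.5, -0.0, 6.8], [0.0, 0.047, -0.0], 10]]
[[[6.2, -0.0, 3.3], [0.0, 0.015, -0.0], 10], [[6.2, 0.0, 3.4], [-0.0, 0.015, 0.0], 10], [[6.2, -0.0, 3.5], [-0.0, 0.015, -0.0], 10], [[6.1, -0.0, 3.6], [0.0, 0.015, 0.0], 10], [[4.7, -0.0, 1.6], [0.0, 0.002, 0.0], 10], [[4.7, -0.0, 1.6], [-0.0, 0.002, 0.0], 10], [[4.7, 0.0, 1.6], [0.0, 0.002, -0.0], 10], [[4.6, -0.0, 1.6], [-0.0, 0.002, -0.0], 10]]
```

{"fn": "send_rows", "kwargs": {"series": [[[6.2,0.4,3.5],[-0.003,0.047,0],10],[[6.2,0.5,4],[0,0.047,0],10],[[6.2,0.5,4.4],[0,0.047,0],10],[[6.4,0,5.6],[0,0.052,0],10],[[6.3,0,6],[0,0.052,0],10],[[6.8,0,6],[0,0.047,0],10],[[6.6,0,6.4],[0,0.047,0],10],[[6.5,0,6.6],[0,0.047,0],10]]}}

```text
clock: 13.55
position: [459.8, 181.8, 52.8]
ee_rot: [-0.671, 0.734, -0.072, -0.077]
contact_force: [0.2, 0.9, -2.0]
gripper_width: 17.1
grasp_force: 59.3
```

```bash
python3 - <<'E'
from h import *
L=lambda x,d,n,z=0:(*lip(x,0,z,d),n)
print(st()["wrist_torque"],st()["contact_force"])
plan([L(60,3,4),L(100,2,8)])
save("wrist","w5")
E
```

```text
[ 0.65155097 -0.0392554   0.02897511] [ 0.21424258  0.92654574 -2.00435401]
now [array([453.6, 105.8,   9.3]), np.float64(-95.1), np.float64(5.9), np.float64(0.1)]
[[[6.5, 0.1, 3.1], [-0.002, 0.013, -0.0], 10], [[6.5, 0.1, 3.2], [-0.0, 0.013, 0.0], 10], [[6.5, 0.1, 3.3], [-0.0, 0.013, 0.0], 10], [[6.4, 0.1, 3.4], [-0.0, 0.013, 0.0], 10], [[4.7, -0.0, 1.5], [0.0, 0.002, -0.0], 10], [[4.7, -0.0, 1.5], [-0.0, 0.002, 0.0], 10], [[4.7, 0.0, 1.6], [0.0, 0.002, -0.0], 10], [[4.7, 0.0, 1.6], [-0.0, 0.002, 0.0], 10]]
[[[4.7, 0.0, 1.6], [0.0, 0.002, 0.0], 10], [[4.7, -0.0, 1.6], [-0.0, 0.002, 0.0], 10], [[4.7, 0.0, 1.6], [0.0, 0.002, -0.0], 10], [[4.6, -0.0, 1.6], [-0.0, 0.002, -0.0], 10]]
```

View pics/w5.png

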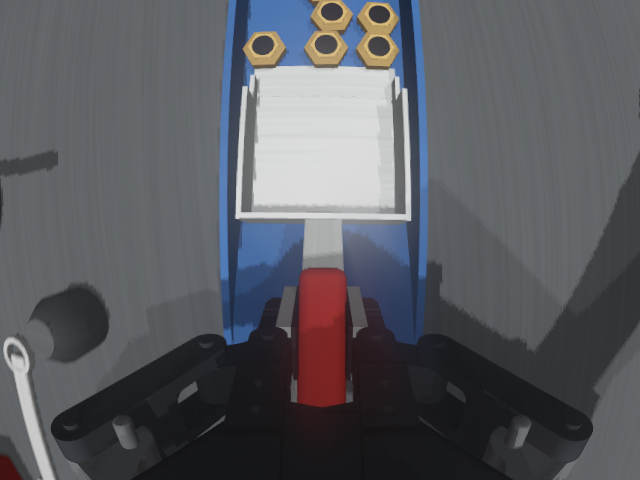

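The wrist view shows the scoop flat in the tray, centred (edges 225–425), nuts being pushed ahead of the lip (row ~45).

{"fn": "send_rows", "kwargs": {"series": [[[6.5,0,4],[0,0.013,0],10],[[6.5,0,3.2],[0,0.013,0],10],[[6.5,0,3.3],[0,0.013,0],10],[[6.4,0,3.4],[0,0.013,0],10],[[4.7,0,1.5],[0,0.002,0],10],[[4.7,0,1.5],[0,0.002,0],10],[[4.7,0,1.6],[0,0.002,0],10],[[4.7,0,1.6],[0,0.002,0],10]]}}

```text
clock: 14.4
position: [454.9, 133.0, 44.1]
ee_rot: [-0.668, 0.732, -0.091, -0.099]
contact_force: [-0.2, 3.0, 3.6]
gripper_width: 16.9
grasp_force: 59.7
```

{"fn": "send_rows", "kwargs": {"series": [[[4.7,0,1.6],[0,0.002,0],10],[[4.7,0,1.6],[0,0.002,0],10],[[4.7,0,1.6],[0,0,0],10],[[4.7,0,1.6],[0,0,0],10]]}}

```text
clock: 14.8
position: [453.1, 113.2, 43.0]
ee_rot: [-0.668, 0.731, -0.093, -0.101]
contact_force: [0.5, 2.0, 5.8]
gripper_width: 17.0
grasp_force: 59.9
```

```bash
cat >> h.py <<'E'
def nuts(n="wrist",roi=None):
    im=get_image(n);h=cv2.cvtColor(im,cv2.COLOR_RGB2HSV);m=cv2.inRange(h,(12,90,80),(28,255,255))
    if roi:
        z=np.zeros_like(m);z[roi[1]:roi[3],roi[0]:roi[2]]=255;m&=z
    k,_,s,c=cv2.connectedComponentsWithStats(m);o=[(c[i].round(0).tolist(),int(s[i,4])) for i in range(1,k) if s[i,4]>15];print(len(o),o);return im
E
python3 - <<'E'
from h import *
L=lambda x,d,n,z=0:(*lip(x,0,z,d),n)
print(st()["wrist_torque"],st()["contact_force"])
plan([L(118,2,5)])
nuts(roi=(200,0,450,260))
E
```

```text
[ 0.02982944  0.12766594 -0.00784841] [0.47181327 2.04666075 5.8260278 ]
now [array([446.5,  34.5,   4.5]), np.float64(-95.2), np.float64(2.2), np.float64(0.0)]
[[[3.2, -0.0, 0.7], [-0.0, 0.001, -0.0], 10], [[3.2, -0.0, 0.7], [-0.0, 0.001, 0.0], 10], [[3.2, -0.0, 0.7], [-0.0, 0.001, 0.0], 10], [[3.2, -0.0, 0.7], [-0.0, 0.001, 0.0], 10], [[3.2, -0.0, 0.7], [-0.0, 0.001, 0.0], 10]]
3 [([351.0, 72.0], 4024), ([264.0, 47.0], 733), ([302.0, 121.0], 447)]
```

{"fn": "send_rows", "kwargs": {"series": [[[4,0,1.1],[0,0,0],10],[[4,0,1.2],[0,0,0],10],[[4,0,1.2],[0,0,0],10],[[4,0,1.2],[0,0,0],10],[[0,0,0],[0,0,0],10]]}}

```text
clock: 15.35
position: [456.3, 102.4, 44.3]
ee_rot: [-0.669, 0.732, -0.092, -0.093]
contact_force: [1.0, 13.9, 8.9]
gripper_width: 17.1
grasp_force: 61.3
```

```bash
python3 - <<'E'
from h import *
L=lambda x,d,n,z=0:(*lip(x,0,z,d),n)
print(st()["wrist_torque"],st()["contact_force"])
plan([L(120,2,2)])
im=nuts(roi=(200,0,450,260));cv2.imwrite("pics/w6.png",im[:260,180:460,::-1])
E
```

```text
[ 3.05312419  0.26424247 -0.5461446 ] [ 1.0259891  13.91643548  8.90202164]
now [array([450.3,  24.2,   4.8]), np.float64(-95.0), np.float64(2.9), np.float64(0.6)]
[[[3.8, 1.9, 1.2], [-0.011, 0.008, -0.002], 10], [[3.8, 2.2, 1.3], [-0.0, 0.008, 0.002], 10]]
2 [([346.0, 88.0], 4317), ([272.0, 62.0], 771)]
```

View pics/w6.png

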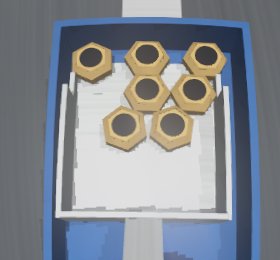

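The crop shows 4 nuts in the pan and 3 nuts at the lip against the end wall; the right one (204,58) overhangs the scoop's right wall, so the scoop must go back a bit, shift right and push again.

{"fn": "send_rows", "kwargs": {"series": [[[-4,0,-1.5],[0,0,0],10],[[-2,2,-0.5],[-0.006,0,0],10],[[0,2,0],[-0.005,0,0],10],[[0,2,0],[0,0,0],10],[[4,0.5,1.5],[0,0.008,0],10],[[4,0,1.2],[0,0,0],10],[[3,0,1],[0,0,0],10],[[0,0,0],[0,0,0],10]]}}

```text
clock: 16.2
position: [445.9, 94.1, 42.8]
ee_rot: [-0.667, 0.732, -0.091, -0.105]
contact_force: [1.3, 7.5, 3.1]
gripper_width: 17.5
grasp_force: 59.9
```

```bash
python3 - <<'E'
from h import *
L=lambda x,d,n,z=0:(*lip(x,0,z,d),n)
print(st()["wrist_torque"],st()["contact_force"])
plan([L(120,2,2)])
im=get_image("wrist");h=cv2.cvtColor(im,cv2.COLOR_RGB2HSV)
m=cv2.inRange(h,(0,0,0),(180,255,70))&cv2.dilate(cv2.inRange(h,(12,90,80),(28,255,255)),np.ones((15,15)))
m[260:]=0
k,_,s,c=cv2.connectedComponentsWithStats(m)
for i in range(1,k):
    if s[i,4]>80:print("hole",c[i].round(),s[i,4])
b=cv2.inRange(h,(105,120,60),(125,255,255))
r=cv2.cvtColor(im,cv2.COLOR_RGB2GRAY)
cv2.imwrite("pics/w7.png",im[:260,180:460,::-1])
E
```

```text
[ 1.9835516  -0.54855364  0.21586446] [1.30851821 7.46286714 3.07480355]
now [array([438.8,  15.4,   4.5]), np.float64(-95.4), np.float64(2.1), np.float64(-0.4)]
[[[-0.4, -2.6, -0.7], [0.007, 0.001, 0.001], 10], [[-0.4, -2.8, -0.7], [0.0, 0.001, -0.001], 10]]
```

View pics/w7.png

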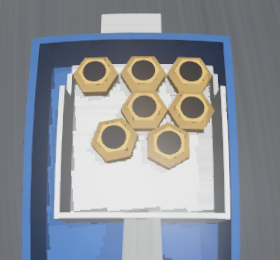

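The crop shows all 7 nuts on the pan, lip against the end wall: time to tilt back and lift.

```bash
python3 - <<'E'
from h import *
p,a,d,_=now();g0=p+srot(a,d).apply([-86,0,50]);w=[]
for nd,up,n in [(-4,1.5,3),(-14,5,5),(-24,15,5),(-25,95,5)]:
    w.append((g0+[0,0,up]-srot(-95.2,nd).apply([-86,0,50])+np.array([2.0,0,0]),-95.2,nd,n))
plan(w)
E
```

```text
now [array([438.8,  15.4,   4.5]), np.float64(-95.4), np.float64(2.1), np.float64(-0.4)]
[[[0.5, -0.4, -0.6], [0.007, 0.035, 0.001], 10], [[0.6, -0.7, -0.5], [0.0, 0.035, -0.001], 10], [[0.7, -0.7, -0.4], [0.0, 0.035, -0.001], 10], [[0.6, 0.0, -0.9], [0.0, 0.035, -0.0], 10], [[0.7, -0.0, -0.8], [0.0, 0.035, 0.0], 10], [[0.8, 0.0, -0.7], [0.0, 0.035, -0.0], 10], [[1.0, -0.0, -0.6], [0.0, 0.035, 0.0], 10], [[1.1, -0.0, -0.5], [-0.0, 0.035, -0.0], 10]]
[[[1.4, 0.0, -1.9], [-0.0, 0.035, 0.0], 10], [[1.6, 0.0, -1.8], [0.0, 0.035, 0.0], 10], [[1.7, -0.0, -1.7], [0.0, 0.035, -0.0], 10], [[1.9, 0.0, -1.5], [0.0, 0.035, -0.0], 10], [[2.0, -0.0, -1.4], [0.0, 0.035, -0.0], 10], [[10.8, -0.0, -11.9], [-0.0, 0.003, 0.0], 10], [[10.8, 0.0, -11.9], [0.0, 0.003, -0.0], 10], [[10.8, -0.0, -11.8], [0.0, 0.003, 0.0], 10]]
[[[10.9, -0.0, -11.8], [0.0, 0.003, -0.0], 10], [[10.9, 0.0, -11.7], [-0.0, 0.003, 0.0], 10]]
```

{"fn": "send_rows", "kwargs": {"series": [[[0.5,-0.5,-0.6],[0.006,0.035,0],10],[[0.6,-0.7,-0.5],[0,0.035,0],10],[[0.7,-0.7,-0.4],[0,0.035,0],10],[[0.6,0,-0.9],[0,0.035,0],10],[[0.7,0,-0.8],[0,0.035,0],10],[[0.8,0,-0.7],[0,0.035,0],10],[[1,0,-0.6],[0,0.035,0],10],[[1.1,0,-0.5],[0,0.035,0],10]]}}

```text
clock: 17.05
position: [446.2, 90.5, 47.7]
ee_rot: [-0.648, 0.71, -0.184, -0.204]
contact_force: [0.7, 6.6, -7.2]
gripper_width: 17.3
grasp_force: 60.8
```

{"fn": "send_rows", "kwargs": {"series": [[[1.4,0,-2],[0,0.035,0],10],[[1.6,0,-2],[0,0.035,0],10],[[1.8,0,-2],[0,0.035,0],10],[[2,0,-2],[0,0.035,0],10],[[2.5,0,-3],[0,0.035,0],10],[[5,0,-5],[0,0.003,0],10],[[8,0,-9],[0,0,0],10],[[8,0,-9],[0,0,0],10]]}}

```text
clock: 17.85
position: [445.0, 86.3, 95.4]
ee_rot: [-0.628, 0.688, -0.242, -0.27]
contact_force: [-0.1, -0.8, -4.5]
gripper_width: 17.1
grasp_force: 60.9
```

```bash
python3 - <<'E'
from h import *
print(st()["wrist_torque"],st()["contact_force"],now())
im=get_image("wrist");t=get_image("top");t=cv2.resize(t[255:330,215:360],None,fx=3,fy=3)
o=np.zeros((480,800,3),np.uint8);o[:300,:280]=im[:300,180:460];o[:225,282:282+435]=t
cv2.imwrite("pics/w8.png",o[:310,:,::-1])
E
```

```text
[ 2.43033671 -0.30533179  0.03232952] [-0.1288783  -0.76253407 -4.46962666] (array([437.22594039,  -1.12685868,  96.50867587]), np.float64(-95.21015649456669), np.float64(-24.52592972104154), np.float64(-0.38387074294199763))
```

View pics/w8.png

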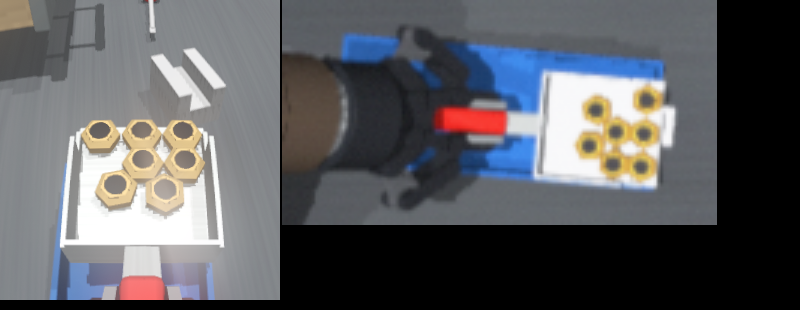

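The view shows all 7 nuts on the pan (front three near the lip), tray empty; the pan has drooped somewhat in the grip (lip at rows 128, back wall at 243).

```bash
python3 - <<'E'
from h import *
scoop_pose([(254,129),(388,129),(243,243),(402,243),(250,147),(393,147)])
print(st()["ee_rot"])
E
```

```text
world [439.9   8.7  57.1] nose [-0.086 -0.986  0.143] y [ 0.996 -0.087  0.005] err [[7.8, 2.4], [-7.8, 2.5], [-0.6, 4.5], [0.4, 4.0], [2.0, -6.9], [-1.8, -6.9]]
in tool: t [32.1 -1.  82.4] q [-0.9562, 0.0011, -0.2928, 0.0049] pitch eul [-179.3  -34.1   -0.3]
[-0.62853378  0.68902908 -0.24207229 -0.26755414]
```

```bash
sed -i 's/^TG=.*/TG=np.array([40,-0.5,74.2]);RG=down(0,35).inv()/' h.py; python3 - <<'E'
from h import *
p,a,d,_=now()
plan([(p+[0,-5,20],-95.2,-20,5),(p+[0,-5,120],-95,-20,7)])
E
```

```text
now [array([439.4,   8.4,  68.5]), np.float64(-95.3), np.float64(-7.3), np.float64(-0.2)]
[[[0.2, 0.0, -0.4], [0.002, 0.044, 0.001], 10], [[0.3, -0.1, -0.3], [0.0, 0.044, -0.0], 10], [[0.4, -0.1, -0.1], [0.0, 0.044, -0.0], 10], [[0.5, -0.1, 0.0], [0.0, 0.044, -0.0], 10], [[0.5, -0.1, 0.2], [0.0, 0.044, -0.0], 10], [[11.7, 0.0, -8.2], [0.0, 0.0, -0.0], 10], [[11.7, 0.0, -8.2], [0.0, -0.0, -0.0], 10], [[11.7, 0.0, -8.2], [0.0, 0.0, -0.0], 10]]
[[[11.7, 0.0, -8.2], [0.0, -0.0, -0.0], 10], [[11.7, 0.0, -8.2], [0.0, 0.0, -0.0], 10], [[11.7, 0.0, -8.2], [0.0, 0.0, -0.0], 10], [[11.7, 0.0, -8.2], [0.0, -0.0, -0.0], 10]]
```

{"fn": "send_rows", "kwargs": {"series": [[[2,0,-2],[0,0.03,0],10],[[3,0,-3],[0,0.044,0],10],[[4,0,-3],[0,0.044,0],10],[[5,0,-4],[0,0.044,0],10],[[8,0,-6],[0,0.04,0],10],[[10,0,-7],[0,0.02,0],10],[[11,0,-8],[0,0,0],10],[[11,0,-8],[0,0,0],10]]}}

```text
clock: 18.75
position: [446.3, 86.8, 163.4]
ee_rot: [-0.598, 0.654, -0.31, -0.344]
contact_force: [0.2, 0.1, -3.9]
gripper_width: 16.9
grasp_force: 61.2
```

{"fn": "send_rows", "kwargs": {"series": [[[11,0,-8],[0,0,0],10],[[11,0,-8],[0,0,0],10],[[11,0,-8],[0,0,0],10],[[6,0,-4],[0,0,0],10],[[0,0,0],[0,0,0],10]]}}

```text
clock: 19.25
position: [447.0, 87.8, 211.9]
ee_rot: [-0.598, 0.655, -0.31, -0.342]
contact_force: [0.1, 1.0, -4.5]
gripper_width: 17.0
grasp_force: 61.2
```

```bash
python3 - <<'E'
from h import *
print(st()["wrist_torque"],st()["contact_force"])
im=get_image("wrist");cv2.imwrite("pics/w9.png",im[:,:,::-1])
h=cv2.cvtColor(im,cv2.COLOR_RGB2HSV);w=cv2.inRange(h,(0,0,120),(180,60,255))
for x in (300,324,350):print(x,"white rows",np.nonzero(np.diff((w[:300,x]>0).astype(int)))[0].tolist())
nuts(roi=(200,0,450,300))
plan([([584,-190,205],-92,-20,14)])
E
```

```text
[ 2.99915673 -0.30601934  0.04399973] [ 0.0925747   0.99420455 -4.51166385]
300 white rows [12, 17, 23, 28, 117, 195, 210, 214, 221, 225, 226, 227, 238, 276]
324 white rows [19, 27, 29, 37, 41, 45, 122, 123, 131, 138, 148, 183, 189, 206, 222, 275]
350 white rows [27, 30, 117, 122, 144, 192, 205, 213, 218, 277, 280, 283, 285]
7 [([280.0, 137.0], 542), ([318.0, 131.0], 296), ([363.0, 136.0], 498), ([316.0, 216.0], 61), ([308.0, 227.0], 153), ([279.0, 229.0], 96), ([328.0, 230.0], 94)]
now [array([439.3,   4. , 201.1]), np.float64(-95.2), np.float64(-20.1), np.float64(-0.3)]
[[[7.6, -11.0, 10.4], [0.007, -0.0, 0.001], 10], [[7.6, -11.2, 10.4], [0.003, -0.0, -0.002], 10], [[7.7, -11.1, 10.5], [0.003, -0.0, -0.002], 10], [[7.7, -11.1, 10.5], [0.003, -0.0, -0.002], 10], [[7.7, -11.0, 10.5], [0.003, -0.0, -0.002], 10], [[7.7, -11.0, 10.6], [0.003, -0.0, -0.002], 10], [[7.8, -10.9, 10.6], [0.003, -0.0, -0.002], 10], [[7.8, -10.9, 10.6], [0.003, -0.0, -0.002], 10]]
[[[7.8, -10.8, 10.7], [0.003, -0.0, -0.002], 10], [[7.8, -10.7, 10.7], [0.003, -0.0, -0.002], 10], [[7.9, -10.7, 10.7], [0.003, -0.0, -0.002], 10], [[7.9, -10.6, 10.8], [0.003, -0.0, -0.002], 10], [[7.9, -10.6, 10.8], [0.003, -0.0, -0.002], 10], [[8.0, -10.5, 10.8], [0.003, -0.0, -0.002], 10]]
```

{"fn": "send_rows", "kwargs": {"series": [[[3,-4,4],[0.007,0,0],10],[[6,-8,8],[0.003,0,-0.002],10],[[7.7,-11,10.5],[0.003,0,-0.002],10],[[7.7,-11,10.5],[0.003,0,-0.002],10],[[7.7,-11,10.5],[0.003,0,-0.002],10],[[7.7,-11,10.5],[0.003,0,-0.002],10],[[7.7,-11,10.5],[0.003,0,-0.002],10],[[7.7,-11,10.5],[0.003,0,-0.002],10]]}}

```text
clock: 20.15
position: [517.6, -12.9, 212.8]
ee_rot: [-0.607, 0.645, -0.317, -0.338]
contact_force: [-1.1, 0.3, -3.2]
gripper_width: 16.8
grasp_force: 61.1
```

{"fn": "send_rows", "kwargs": {"series": [[[7.8,-11,10.7],[0.003,0,-0.002],10],[[7.8,-10.7,10.7],[0.003,0,-0.002],10],[[7.8,-10.7,10.7],[0.003,0,-0.002],10],[[7.8,-10.7,10.7],[0.003,0,-0.002],10],[[7.8,-10.7,10.7],[0.003,0,-0.002],10],[[6,-8,8],[0.003,0,-0.002],10],[[3,-4,4],[0,0,0],10],[[0,0,0],[0,0,0],10]]}}

```text
clock: 20.95
position: [578.8, -96.7, 214.9]
ee_rot: [-0.614, 0.639, -0.321, -0.334]
contact_force: [-0.3, -0.0, -4.7]
gripper_width: 17.3
grasp_force: 61.1
```

```bash
python3 - <<'E'
from h import *
print(st()["wrist_torque"],st()["contact_force"],st()["joints"].round(2))
a=get_image("wrist");s=get_image("scene");print([np.round(v,1) for v in now()])
p,az,d,_=now();print("scene px of origin,lip est",proj("scene",p),proj("scene",p+srot(az,d).apply([48,0,0])))
o=np.zeros((480,800,3),np.uint8);o[:300,:280]=a[:300,180:460]
u,v=proj("scene",p).astype(int);u0=min(max(u-90,0),470);v0=min(max(v-90,0),330);o[:450,290:800]=cv2.resize(s[v0:v0+150,u0:u0+170],None,fx=3,fy=3);print(u0,v0)
cv2.imwrite("pics/w10.png",o[:455,:,::-1])
E
```

```text
[ 2.9612257  -0.0808635  -0.05323329] [-0.31750253 -0.04670306 -4.727991  ] [ 0.42  0.48 -0.49  0.87 -1.3  -1.01]
[array([ 576.1, -179.3,  205.6]), np.float64(-92.2), np.float64(-20.2), np.float64(-0.0)]
scene px of origin,lip est [270.9 171.2] [263.1 155.3]
180 81
```

View pics/w10.png

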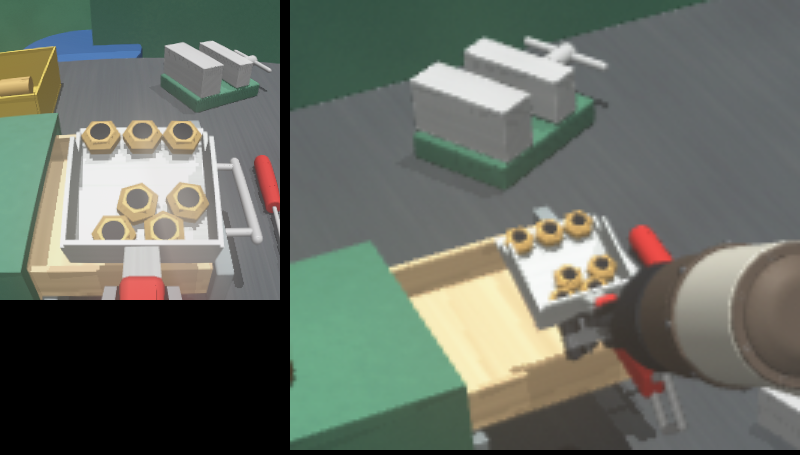

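The view shows all 7 nuts still on the pan (4 slid to the back, 3 at the lip) and the pan over the open drawer.

```bash
python3 - <<'E'
from h import *
def W(y,z,nd,n): return (np.array([588,y,z])-srot(-91,nd).apply([48,0,0]),-91,nd,n)
plan([W(-245,150,-8,8),W(-250,118,5,8),W(-255,112,28,8),W(-258,112,50,8),W(-260,114,64,4)])
E
```

```text
now [array([ 576.1, -179.3,  205.6]), np.float64(-92.2), np.float64(-20.2), np.float64(-0.0)]
[[[-3.1, -1.5, 5.2], [0.002, -0.027, -0.002], 10], [[-3.0, -1.5, 5.4], [0.002, -0.027, -0.002], 10], [[-2.8, -1.4, 5.5], [0.002, -0.027, -0.002], 10], [[-2.6, -1.4, 5.6], [0.002, -0.027, -0.002], 10], [[-2.4, -1.4, 5.7], [0.002, -0.027, -0.002], 10], [[-2.3, -1.4, 5.9], [0.002, -0.027, -0.002], 10], [[-2.1, -1.4, 6.0], [0.002, -0.027, -0.002], 10], [[-1.9, -1.4, 6.1], [0.002, -0.027, -0.002], 10]]
[[[0.7, -0.0, 1.2], [0.0, -0.028, 0.0], 10], [[0.8, -0.0, 1.3], [0.0, -0.028, -0.0], 10], [[0.9, -0.0, 1.3], [0.0, -0.028, 0.0], 10], [[1.0, -0.0, 1.3], [0.0, -0.028, -0.0], 10], [[1.0, -0.0, 1.4], [0.0, -0.028, 0.0], 10], [[1.1, -0.0, 1.4], [0.0, -0.028, -0.0], 10], [[1.2, -0.0, 1.4], [-0.0, -0.028, 0.0], 10], [[1.2, -0.0, 1.5], [-0.0, -0.028, 0.0], 10]]
[[[5.7, -0.0, -2.6], [0.0, -0.05, -0.0], 10], [[5.6, -0.0, -2.7], [0.0, -0.05, 0.0], 10], [[5.6, -0.0, -2.8], [-0.0, -0.05, -0.0], 10], [[5.5, -0.0, -2.9], [0.0, -0.05, 0.0], 10], [[5.5, -0.0, -3.0], [0.0, -0.05, 0.0], 10], [[5.4, -0.0, -3.0], [-0.0, -0.05, -0.0], 10], [[5.4, -0.0, -3.1], [-0.0, -0.05, 0.0], 10], [[5.3, -0.0, -3.2], [0.0, -0.05, -0.0], 10]]
[[[5.6, -0.0, -3.4], [-0.0, -0.048, 0.0], 10], [[5.5, -0.0, -3.5], [-0.0, -0.048, -0.0], 10], [[5.5, -0.0, -3.6], [0.0, -0.048, -0.0], 10], [[5.4, -0.0, -3.7], [-0.0, -0.048, 0.0], 10], [[5.3, -0.0, -3.7], [0.0, -0.048, -0.0], 10], [[5.2, -0.0, -3.8], [0.0, -0.048, 0.0], 10], [[5.1, -0.0, -3.9], [-0.0, -0.048, -0.0], 10], [[5.0, -0.0, -4.0], [0.0, -0.048, 0.0], 10]]
[[[6.9, -0.0, -5.1], [0.0, -0.061, -0.0], 10], [[6.7, -0.0, -5.2], [0.0, -0.061, 0.0], 10], [[6.6, -0.0, -5.4], [-0.0, -0.061, -0.0], 10], [[6.4, -0.0, -5.5], [-0.0, -0.061, -0.0], 10]]
```

{"fn": "send_rows", "kwargs": {"series": [[[-3,-1.5,5.2],[0.002,-0.027,-0.002],10],[[-3,-1.5,5.4],[0.002,-0.027,-0.002],10],[[-2.8,-1.4,5.5],[0.002,-0.027,-0.002],10],[[-2.6,-1.4,5.6],[0.002,-0.027,-0.002],10],[[-2.4,-1.4,5.7],[0.002,-0.027,-0.002],10],[[-2.3,-1.4,5.9],[0.002,-0.027,-0.002],10],[[-2,-1.4,6],[0.002,-0.027,-0.002],10],[[-2,-1.4,6],[0.002,-0.027,-0.002],10]]}}

```text
clock: 21.85
position: [589.8, -117.9, 170.1]
ee_rot: [-0.653, 0.664, -0.255, -0.26]
contact_force: [0.5, -0.0, -3.7]
gripper_width: 17.2
grasp_force: 61.0
```

{"fn": "send_rows", "kwargs": {"series": [[[0.7,0,0.6],[0,-0.028,0],10],[[0.8,0,0.6],[0,-0.028,0],10],[[0.9,0,0.6],[0,-0.028,0],10],[[1,0,0.6],[0,-0.028,0],10],[[1,0,0.6],[0,-0.028,0],10],[[1,0,0.6],[0,-0.028,0],10],[[1.2,0,0.6],[0,-0.028,0],10],[[1.2,0,0.6],[0,-0.028,0],10]]}}

```text
clock: 22.65
position: [589.4, -126.8, 171.5]
ee_rot: [-0.678, 0.689, -0.18, -0.184]
contact_force: [0.3, 0.3, -3.9]
gripper_width: 17.1
grasp_force: 60.9
```

{"fn": "send_rows", "kwargs": {"series": [[[5.7,0,-2.6],[0,-0.05,0],10],[[5.6,0,-2.7],[0,-0.05,0],10],[[5.6,0,-2.8],[0,-0.05,0],10],[[5.5,0,-3],[0,-0.05,0],10],[[5.5,0,-3],[0,-0.05,0],10],[[5.4,0,-3],[0,-0.05,0],10],[[5.4,0,-3],[0,-0.05,0],10],[[5.3,0,-3],[0,-0.05,0],10]]}}

```text
clock: 23.45
position: [588.8, -160.3, 209.0]
ee_rot: [-0.7, 0.711, -0.042, -0.043]
contact_force: [-0.0, -0.5, -2.5]
gripper_width: 17.3
grasp_force: 61.1
```

```bash
python3 - <<'E'
from h import *
print(st()["wrist_torque"],st()["contact_force"],st()["joints"].round(2))
nuts(roi=(200,0,450,300))
def W(y,z,nd,n): return (np.array([588,y,z])-srot(-91,nd).apply([48,0,0]),-91,nd,n)
plan([W(-258,112,50,8),W(-260,114,64,4)])
E
```

```text
[ 0.35977285  0.01342849 -0.02840988] [-0.04440012 -0.53880324 -2.53396164] [ 0.06  0.36 -0.14  0.14 -1.08 -0.14]
3 [([313.0, 40.0], 462), ([370.0, 52.0], 485), ([317.0, 89.0], 1731)]
now [array([ 589.3, -210.2,  141.4]), np.float64(-91.0), np.float64(28.2), np.float64(0.1)]
[[[5.8, -0.0, -2.5], [-0.001, -0.048, -0.001], 10], [[5.8, 0.1, -2.6], [-0.0, -0.048, 0.0], 10], [[5.7, 0.1, -2.7], [-0.0, -0.048, 0.0], 10], [[5.7, 0.1, -2.8], [0.0, -0.048, 0.0], 10], [[5.6, 0.1, -2.9], [0.0, -0.048, 0.0], 10], [[5.6, 0.1, -3.0], [0.0, -0.048, 0.0], 10], [[5.5, 0.1, -3.1], [0.0, -0.048, 0.0], 10], [[5.5, 0.1, -3.2], [0.0, -0.048, 0.0], 10]]
[[[6.9, -0.0, -5.1], [0.0, -0.061, -0.0], 10], [[6.7, -0.0, -5.2], [0.0, -0.061, 0.0], 10], [[6.6, -0.0, -5.4], [-0.0, -0.061, -0.0], 10], [[6.4, -0.0, -5.5], [-0.0, -0.061, -0.0], 10]]
```

Nuts are already leaving; continue tilting.

{"fn": "send_rows", "kwargs": {"series": [[[5.8,0,-2.5],[0,-0.048,0],10],[[5.8,0,-2.6],[0,-0.048,0],10],[[5.7,0,-2.7],[0,-0.048,0],10],[[5.7,0,-2.8],[0,-0.048,0],10],[[5.6,0,-2.9],[0,-0.048,0],10],[[5.6,0,-3],[0,-0.048,0],10],[[5.5,0,-3],[0,-0.048,0],10],[[5.5,0,-3],[0,-0.048,0],10]]}}

```text
clock: 24.3
position: [588.0, -206.3, 229.0]
ee_rot: [-0.696, 0.706, 0.092, 0.093]
contact_force: [-0.0, -0.6, -2.1]
gripper_width: 17.4
grasp_force: 61.1
```

{"fn": "send_rows", "kwargs": {"series": [[[7,0,-5],[0,-0.06,0],10],[[6.7,0,-5.2],[0,-0.06,0],10],[[6.6,0,-5.4],[0,-0.06,0],10],[[6.4,0,-5.5],[0,-0.06,0],10],[[0,0,-4],[0,0,0],10],[[0,0,-4],[0,0,0],10],[[0,0,0],[0,0,0],10],[[0,0,0],[0,0,0],10]]}}

```text
clock: 25.1
position: [587.9, -241.3, 246.7]
ee_rot: [-0.68, 0.69, 0.174, 0.176]
contact_force: [-0.9, 0.3, -1.8]
gripper_width: 17.1
grasp_force: 61.1
```

```bash
python3 - <<'E'
from h import *
print(st()["wrist_torque"],st()["contact_force"],st()["joints"].round(2),[np.round(v,1) for v in now()])
im=nuts(roi=(0,0,640,330));cv2.imwrite("pics/w11.png",im[:,:,::-1])
t=get_image("top");cv2.imwrite("pics/t11.png",t[:,:,::-1])
h=cv2.cvtColor(t,cv2.COLOR_RGB2HSV);m=cv2.inRange(h,(8,80,80),(30,255,255))
for nm,(x0,y0,x1,y1) in dict(tray=(225,255,350,330),drawer=(395,185,510,300)).items():
    k,_,s,c=cv2.connectedComponentsWithStats(m[y0:y1,x0:x1]);print(nm,[((c[i]+[x0,y0]).round().tolist(),int(s[i,4])) for i in range(1,k) if s[i,4]>12])
E
```

```text
[-1.26529543  0.0660083  -0.01705151] [-0.93822148  0.30279298 -1.79732476] [-0.38  0.52  0.35 -0.47 -1.59  0.4 ] [array([ 588.3, -240.8,  162.4]), np.float64(-90.9), np.float64(63.7), np.float64(-0.0)]
6 [([318.0, 6.0], 262), ([363.0, 32.0], 629), ([320.0, 74.0], 2258), ([34.0, 171.0], 3890), ([101.0, 280.0], 1072), ([27.0, 298.0], 3934)]
tray []
drawer [([429.0, 225.0], 1892), ([458.0, 228.0], 13), ([451.0, 241.0], 53)]
```

```bash
cat >> h.py <<'E'
HM=np.array([696,110.5,250.]);HAZ=-6.5
def hk(x,y=0,z=0):
    a=np.radians(HAZ);return HM+np.array([x*np.cos(a)-y*np.sin(a),x*np.sin(a)+y*np.cos(a),z])
def eye(p,nd,az=None):
    az=HAZ-90 if az is None else az
    return np.array(p)-srot(az,nd).apply([-169,0,68]),az,nd
def yel(n,roi):
    im=get_image(n);h=cv2.cvtColor(im,cv2.COLOR_RGB2HSV);m=cv2.inRange(h,(20,150,110),(32,255,255));z=np.zeros_like(m);z[roi[1]:roi[3],roi[0]:roi[2]]=255;return im,m&z
E
python3 - <<'E'
from h import *
print("base",at("top",150+415/3.2,140+92/3.15,8),at("top",150+350/3.2,140+92/3.15,8),"chuck",at("top",150+290/3.2,140+248/3.15,30),"oil",at("top",150+682/3.2,140+250/3.15,60),"wrench ring",at("top",150+252/3.2,140+148/3.15,5))
s=cv2.imread("pics/scene0.png");h=cv2.cvtColor(s,cv2.COLOR_BGR2HSV);m=cv2.inRange(h,(20,150,110),(32,255,255));m[:225]=0;m[270:]=0;m[:,:250]=0;m[:,310:]=0
c=max(cv2.findContours(m,0,1)[0],key=cv2.contourArea).reshape(-1,2);print("scene hook",c[c[:,0].argmin()],c[c[:,0].argmax()],c[c[:,1].argmin()],cv2.approxPolyDP(c.reshape(-1,1,2),2,True).reshape(-1,2).tolist())
for l in [(50,0,0),(0,0,0),(-25,0,0),(-45,0,20)]:print(l,"scene",proj("scene",hk(*l)),"top",proj("top",hk(*l)))
t=cv2.imread("pics/top0.png");h=cv2.cvtColor(t,cv2.COLOR_BGR2HSV);m=cv2.inRange(h,(20,150,110),(32,255,255));m[:140]=0;m[230:]=0;m[:,:240]=0;m[:,310:]=0
for r in range(150,200,6):
    x=np.nonzero(m[r])[0]
    if len(x):print(r,x.mean(),end=' ; ')
p,a,d,_=now();q,_,_=eye(hk(-105,0,110),60)
print()
plan([(p+[0,0,45],a,d,3),(q,-96.5,60,14)])
E
```

```text
base [743.9 105.    8. ] [743.9 153.7   8. ] chuck [623.1 196.   30. ] oil [618.3 -90.   60. ] wrench ring [701.5 227.2   5. ]
scene hook [257 252] [302 236] [298 233] [[302, 234], [298, 233], [288, 244], [257, 252], [257, 256], [289, 248]]
(50, 0, 0) scene [251.9 256.6] top [274.6 149. ]
(0, 0, 0) scene [277.2 249.7] top [271.8 173.6]
(-25, 0, 0) scene [289.6 246.3] top [270.4 185.9]
(-45, 0, 20) scene [299.3 235.9] top [268.7 194.6]
156 273.5 ; 162 272.5 ; 168 271.5 ; 174 271.5 ; 180 270.5 ; 186 269.5 ; 192 268.5 ; 
now [array([ 588.2, -240.8,  162.1]), np.float64(-91.0), np.float64(63.7), np.float64(-0.1)]
[[[-7.2, 0.1, -13.2], [0.002, -0.0, 0.001], 10], [[-7.2, -0.0, -13.2], [0.0, 0.0, 0.0], 10], [[-7.2, -0.0, -13.2], [0.0, 0.0, 0.0], 10], [[-20.6, 0.4, 13.5], [0.003, 0.005, 0.006], 10], [[-20.6, 0.5, 13.4], [0.003, 0.005, 0.006], 10], [[-20.7, 0.7, 13.3], [0.003, 0.005, 0.006], 10], [[-20.7, 0.9, 13.2], [0.003, 0.005, 0.006], 10], [[-20.8, 1.0, 13.1], [0.003, 0.005, 0.006], 10]]
[[[-20.8, 1.2, 13.0], [0.003, 0.005, 0.006], 10], [[-20.9, 1.4, 12.9], [0.003, 0.005, 0.006], 10], [[-20.9, 1.5, 12.8], [0.003, 0.005, 0.006], 10], [[-21.0, 1.7, 12.7], [0.003, 0.005, 0.006], 10], [[-21.0, 1.8, 12.6], [0.003, 0.005, 0.006], 10], [[-21.1, 2.0, 12.5], [0.003, 0.005, 0.006], 10], [[-21.1, 2.2, 12.4], [0.003, 0.005, 0.006], 10], [[-21.2, 2.3, 12.3], [0.003, 0.005, 0.006], 10]]
[[[-21.2, 2.5, 12.2], [0.003, 0.005, 0.006], 10]]
```

{"fn": "send_rows", "kwargs": {"series": [[[-7,0,-13],[0.002,0,0],10],[[-7,0,-13],[0,0,0],10],[[-7,0,-13],[0,0,0],10],[[-20.6,0.5,13.5],[0.003,0.005,0.006],10],[[-20.6,0.5,13.4],[0.003,0.005,0.006],10],[[-20.7,0.7,13.3],[0.003,0.005,0.006],10],[[-20.7,0.9,13.2],[0.003,0.005,0.006],10],[[-20.8,1,13],[0.003,0.005,0.006],10]]}}

```text
clock: 26.0
position: [588.2, -119.2, 282.3]
ee_rot: [-0.67, 0.704, 0.162, 0.171]
contact_force: [-0.2, 0.2, -3.1]
gripper_width: 17.3
grasp_force: 61.1
```

{"fn": "send_rows", "kwargs": {"series": [[[-20.8,1.2,13],[0.003,0.005,0.006],10],[[-21,1.4,13],[0.003,0.005,0.006],10],[[-21,1.5,12.8],[0.003,0.005,0.006],10],[[-21,1.7,12.7],[0.003,0.005,0.006],10],[[-21,1.8,12.6],[0.003,0.005,0.006],10],[[-21,2,12.5],[0.003,0.005,0.006],10],[[-21,2.2,12.4],[0.003,0.005,0.006],10],[[-21,2.3,12.3],[0.003,0.005,0.006],10]]}}

```text
clock: 26.8
position: [588.7, 76.9, 265.9]
ee_rot: [-0.653, 0.725, 0.144, 0.162]
contact_force: [0.8, 0.1, -2.1]
gripper_width: 17.3
grasp_force: 61.1
```

{"fn": "send_rows", "kwargs": {"series": [[[-21,2.5,12],[0.003,0.005,0.006],10],[[0,0,0],[0,0,0],10],[[0,0,0],[0,0,0],10]]}}

```text
clock: 27.1
position: [588.6, 100.5, 263.5]
ee_rot: [-0.652, 0.727, 0.142, 0.16]
contact_force: [-0.3, 0.2, -1.5]
gripper_width: 16.9
grasp_force: 61.1
```

```bash
python3 - <<'E'
from h import *
s=st();print(s["position"],s["contact_force"],s["joints"].round(2),[np.round(v,1) for v in now()])
p,a,d,_=now();E=p+srot(a,d).apply([-169,0,68]);L=p+srot(a,d).apply([48,0,0]);print("eye",E,"lip",L)
t=get_image("top");sc=get_image("scene");cv2.imwrite("pics/t12.png",t[:,:,::-1]);cv2.imwrite("pics/s12.png",sc[:,:,::-1])
h=cv2.cvtColor(t,cv2.COLOR_RGB2HSV)
# nuts in drawer: dark-hole / brass separation
m=cv2.inRange(h,(8,120,60),(30,255,255))[195:300,395:510]
cr=t[200:290,395:510];cr=cv2.resize(cr,None,fx=3.4,fy=3.4,interpolation=cv2.INTER_CUBIC)
te=proj("top",E).astype(int);se=proj("scene",E).astype(int);print("eye px",te,se,"lip px",proj("top",L),proj("scene",L))
def crop(im,c,r=45):
    x,y=max(c[0]-r,0),max(c[1]-r,0);return cv2.resize(im[y:y+2*r+10,x:x+2*r],(390,433))[:290],(x,y)
a1,o1=crop(t,te);a2,o2=crop(sc,se);print(o1,o2)
o=np.zeros((600,800,3),np.uint8);o[:290,:390]=a1;o[:290,400:790]=a2
o[294:600,:391]=cr[:306];z=cv2.resize(sc[150:270,150:300],None,fx=2.55,fy=2.55);o[294:600,400:400+382]=z[:306]
cv2.imwrite("pics/c12.png",o[:,:,::-1])
E
```

```text
[588.58464693 100.47464418 263.46389286] [-0.34236073  0.23254851 -1.52221722] [ 0.21  0.29  0.05 -0.44 -1.21 -0.19] [array([588.7,  95.1, 179.3]), np.float64(-96.1), np.float64(59.7), np.float64(0.1)]
eye [591.48107581 121.46864716 359.56843658] lip [586.0917022   71.06460053 137.88535934]
eye px [262 221] [328 190] lip px [292.8 231.5] [318.5 259.8]
(np.int64(217), np.int64(176)) (np.int64(283), np.int64(145))
```

View pics/c12.png

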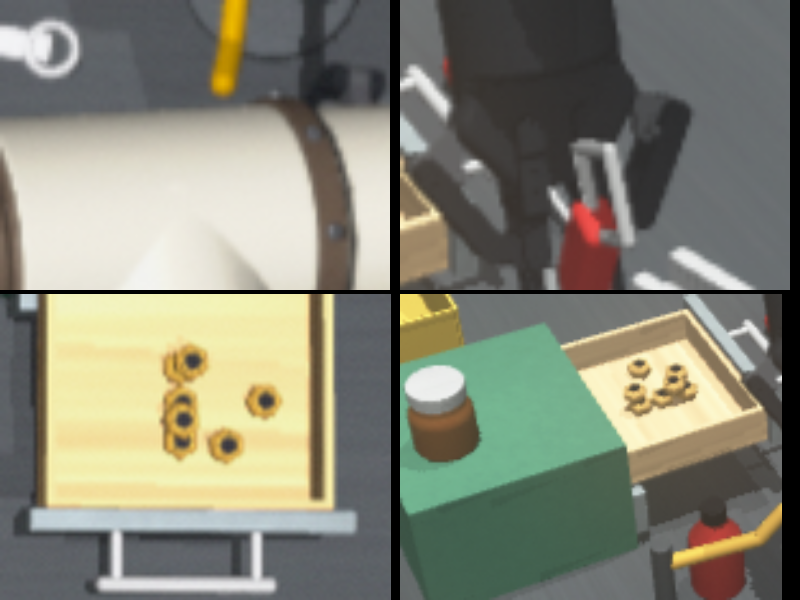

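The composite shows 7 nuts in the drawer (two stacked, column of three, two single) and, in the scene crop, the eye above the red handle (crop corners about (577,150),(615,146),(630,242)); the top view of it is hidden by the arm.

```bash
python3 - <<'E'
from h import *
p,a,d,_=now();S=srot(a,d)
f=lambda l:(((proj("scene",p+S.apply(l))-[283,145])*4.333)+[400,0]).round().tolist()
u=np.array([-np.cos(np.radians(12)),0,np.sin(np.radians(12))]);w=np.array([-u[2],0,u[0]]);e=np.array([-169,0,68.])
for dd in (-5,0,5,10):
    S=srot(a,d+dd);g=p+srot(a,d).apply([-86,0,50]);F=lambda l:(((proj("scene",g+S.apply(np.array(l)-[-86,0,50]))-[283,145])*4.333)+[400,0]).round().tolist()
    print(dd,"c",F(e),"rear",F(e+u*26),"front",F(e-u*26),"up",F(e+w*26),"dn",F(e-w*26),"hend",F([-152,0,64]),"htop",F(np.array([-152,0,64])+12*np.array([.2,0,.98])))
im=cv2.imread("pics/s12.png");c=im[145:245,283:373];h=cv2.cvtColor(c,cv2.COLOR_BGR2HSV)
m=cv2.inRange(h,(0,0,120),(180,70,255));m[:, :38]=0;m[:,56:]=0;m[62:]=0;ys,xs=np.nonzero(m);print(np.c_[xs,ys].min(0),np.c_[xs,ys].max(0))
for y in range(30,60,1):print(y,''.join('#' if v else '.' for v in m[y,34:58]))
r=cv2.inRange(h,(0,150,80),(8,255,255))|cv2.inRange(h,(172,150,80),(180,255,255));ys,xs=np.nonzero(r);print("red rows/cols",ys.min(),xs[ys<ys.min()+4].mean())
E
```

```text
-5 c [604.0, 212.0] rear [614.0, 181.0] front [594.0, 243.0] up [626.0, 265.0] dn [582.0, 161.0] hend [597.0, 234.0] htop [587.0, 210.0]
0 c [597.0, 198.0] rear [605.0, 162.0] front [589.0, 233.0] up [620.0, 247.0] dn [575.0, 150.0] hend [592.0, 222.0] htop [582.0, 200.0]
5 c [591.0, 185.0] rear [597.0, 144.0] front [585.0, 224.0] up [614.0, 231.0] dn [568.0, 140.0] hend [587.0, 212.0] htop [577.0, 191.0]
10 c [584.0, 172.0] rear [588.0, 128.0] front [580.0, 215.0] up [608.0, 214.0] dn [561.0, 132.0] hend [582.0, 202.0] htop [571.0, 183.0]
[38 32] [54 56]
30 ........................
31 ........................
32 .......####.............
33 ......##########........
34 .........#######........
35 .............####.......
36 ......###....####.......
37 ......###....####.......
38 .......###...####.......
39 .......###....###.......
40 .......###....###.......
41 ........##....###.......
42 .......###....####......
43 ........###...####......
44 ........###....###......
45 ........###....###......
46 ........###....###......
47 ....#....###...####.....
48 ....#..........####.....
49 ....#..........####.....
50 ....#...........###.....
51 ................####....
52 ................####....
53 ............###.####....
54 ............##...###....
55 ............#....####...
56 .................###....
57 ........................
58 ........................
59 ........................
red rows/cols 15 10.0
```

```bash
cat >> h.py <<'E'
def eyefix(u,v,pitch):
    """eye in the tool frame from a scene pixel and the scoop's mid plane"""
    s=st();R=Ro.from_quat(s["ee_rot"]);n=R.apply([0,1,0]);P=s["position"]+n*(-0.5)
    o,d=ray("scene",u,v);E=o+d*(n@(P-o))/(n@d)
    RG=down(0,pitch).inv();et=R.inv().apply(E-s["position"]);return E,et,et-RG.apply([-169,0,68])
E
python3 - <<'E'
from h import *
for pt in (35,39):
    E,et,tg=eyefix(329.8,189.5,pt);print(E.round(1),et.round(1),"TG",tg.round(1))
    c=tg-0;RGp=down(0,pt).inv();print("grip in tool",(tg+RGp.apply([-86,0,50])).round(1))
E
```

```text
[592.1 125.8 365.7] [-67.1  -0.5 -82.2] TG [32.4 -0.5 70.4]
grip in tool [ -9.4  -0.5 -19.9]
[592.1 125.8 365.7] [-67.1  -0.5 -82.2] TG [21.5 -0.5 77. ]
grip in tool [-13.9  -0.5 -16. ]
```

```bash
sed -i 's/^TG=.*/TG=np.array([27,-0.5,73.8]);RG=down(0,37).inv()/' h.py; cat >> h.py <<'E'
ET=np.array([-67.1,-0.5,-82.2])
def mv(pts):
    """rows moving the eye through world points, orientation held"""
    s=st();R=Ro.from_quat(s["ee_rot"]);E=s["position"]+R.apply(ET);print("eye",E.round(1),"now",[np.round(v,1) for v in now()])
    for q in pts:print(R.inv().apply(q-E).round(1).tolist(),round(float(np.linalg.norm(q-E))));E=q
E
python3 - <<'E'
from h import *
mv([hk(-80,0,52),hk(-62,0,37),hk(-45,0,20),hk(-25,0,0),hk(-15,0,0)])
print(delta(st()["position"],(srot(-96.5,64)*RG.inv())))
E
```

```text
eye [592.1 125.9 365.7] now [array([590.1, 105.7, 184.7]), np.float64(-96.2), np.float64(61.7), np.float64(0.1)]
[29.9, -24.9, 56.4] 69
[6.3, -18.0, 13.6] 23
[7.1, -17.0, 15.5] 24
[8.4, -20.0, 18.2] 28
[0.0, -10.0, 0.0] 10
(array([0., 0., 0.]), array([-0.0007, -0.0399,  0.0022]))
```

{"fn": "send_rows", "kwargs": {"series": [[[7.5,-6,14],[0,0,0],10],[[7.5,-6,14],[0,0,0],10],[[7.5,-6,14],[0,0,0],10],[[7.5,-7,14],[0,0,0],10],[[0,0,0],[0,0,0],10],[[0,0,0],[0,0,0],10]]}}

```text
clock: 27.8
position: [613.0, 93.2, 197.5]
ee_rot: [-0.651, 0.728, 0.143, 0.159]
contact_force: [0.0, 0.3, -1.8]
gripper_width: 17.3
grasp_force: 61.0
```

```bash
cat >> h.py <<'E'
def showeye(r=22):
    s=st();R=Ro.from_quat(s["ee_rot"]);E=s["position"]+R.apply(ET);c=proj("scene",E);print("E",E.round(1),"pred px",c,"hook tip px",proj("scene",hk(-45,0,20)),"bend",proj("scene",hk(-25)),"F",s["contact_force"].round(1))
    im=get_image("scene");cv2.imwrite("pics/last.png",im[:,:,::-1]);h=cv2.cvtColor(im,cv2.COLOR_RGB2HSV);w=cv2.inRange(h,(0,0,120),(180,70,255));y=cv2.inRange(h,(20,130,100),(34,255,255));k=cv2.inRange(h,(0,150,70),(8,255,255))|cv2.inRange(h,(172,150,70),(180,255,255))
    x0,y0=(c-r).astype(int);print("x0",x0)
    for v in range(y0,y0+2*r):print(v,''.join('R' if k[v,x] else 'Y' if y[v,x] else '#' if w[v,x] else '.' for x in range(x0,x0+2*r)))
E
python3 -c "
from h import *
showeye()"
```

```text
E [616.7 119.6 300.2] pred px [316.3 219.3] hook tip px [299.3 235.9] bend [289.6 246.3] F [ 0.   0.3 -1.8]
x0 294
197 ............................................
198 ............................................
199 ............................................
200 ............................................
201 ............................................
202 ............................................
203 ............................................
204 ............................................
205 ............................................
206 ............................................
207 ............................................
208 ...........................................#
209 .......................#..................##
210 ......................###.................##
211 .................##...###..................#
212 .................##....##...................
213 .................##....###..................
214 .................###...###..................
215 .................###...###..................
216 ..................##....##..................
217 .
[... 470 characters left out ...]
..............
227 ................RRRRR.....##................
228 ................RRRRR.....###...............
229 ...............RRRRRR.....###...............
230 ...............RRRRRRR....###...............
231 ................RRRRRRR....##...............
232 .....YYY.......RRRRRRRRRR...................
233 ....YYYYY......RRRRRRRRRR...................
234 ...YYYYYY.....RRRRRRRRRRR...................
235 ..YYYYYYY.##..RRRRRRRRRRR...................
236 #YYYYYYYY.##..RRRRRRRRRRR...................
237 YYYYYYYY..###..RRRRRRRRRR...................
238 YYYYYYY...###..RRRRRRRRR....................
239 YYYYYY....###..RRRRRRRRR....................
240 YYYYY......##..RRRRRRRRR....................
```

{"fn": "send_rows", "kwargs": {"series": [[[3.2,-9,6.8],[0,0,0],10],[[3.2,-9,6.8],[0,0,0],10],[[3.5,-8.5,7.7],[0,0,0],10],[[3.5,-8.5,7.7],[0,0,0],10],[[0,0,0],[0,0,0],10],[[0,0,0],[0,0,0],10]]}}

```text
clock: 28.45
position: [647.7, 89.4, 165.9]
ee_rot: [-0.651, 0.728, 0.143, 0.159]
contact_force: [0.3, -0.0, -2.6]
gripper_width: 16.8
grasp_force: 61.1
```

```bash
python3 -c "
from h import *
showeye()
mv([hk(-45,0,20),hk(-25,0,0),hk(-15,0,0)])"
```

```text
E [651.3 115.8 268.6] pred px [299.3 236.5] hook tip px [299.3 235.9] bend [289.6 246.3] F [ 0.3 -0.  -2.6]
x0 277
214 ............................................
215 ............................................
216 ............................................
217 ............................................
218 ............................................
219 ............................................
220 ............................................
221 ............................................
222 ............................................
223 ............................................
224 ............................................
225 ............................................
226 ............................................
227 ......................##....................
228 .................#....###...................
229 .................##...###...................
230 .................###...##...................
231 ..................##...###..................
232 ..................##...###..................
233 ..................##.Y.###..................
234 .
[... 649 characters left out ...]
YYY.RRRRR....###...............
248 YYYYYYYYYYYYYY..RRRRRRR....##...............
249 YYYYYYYYYYY.....RRRRRRRRR...................
250 YYYYYYY........RRRRRRRRRRR..................
251 YYY............RRRRRRRRRRR..................
252 ............#..RRRRRRRRRRR..................
253 ...R........#..RRRRRRRRRR...................
254 .R..........#..RRRRRRRRRR...................
255 R..........###..RRRRRRRRR...................
256 RR..........##..RRRRRRRRR...................
257 R............#..RRRRRRRRR...................
eye [651.2 115.9 269.2] now [array([648.9,  95.7,  88.2]), np.float64(-96.4), np.float64(61.7), np.float64(-0.0)]
[-0.1, -0.1, -0.8] 1
[8.4, -20.0, 18.2] 28
[0.0, -10.0, -0.0] 10
```

{"fn": "send_rows", "kwargs": {"series": [[[2,-5,4.4],[0,0,0],10],[[2.1,-5,4.5],[0,0,0],10],[[0,0,0],[0,0,0],10]]}}

```text
clock: 28.8
position: [657.8, 88.4, 155.9]
ee_rot: [-0.651, 0.728, 0.143, 0.159]
contact_force: [0.2, -1.0, -1.4]
gripper_width: 17.5
grasp_force: 61.1
```

{"fn": "send_rows", "kwargs": {"series": [[[2.1,-5,4.5],[0,0,0],10],[[2.1,-5,4.5],[0,0,0],10],[[0,-5,0],[0,0,0],10],[[0,0,0],[0,0,0],10]]}}

```text
clock: 29.2
position: [673.3, 86.5, 146.5]
ee_rot: [-0.651, 0.728, 0.142, 0.159]
contact_force: [0.1, 0.3, -1.7]
gripper_width: 17.1
grasp_force: 61.1
```

```bash
python3 -c "
from h import *
showeye()
mv([hk(-16,0,0),hk(-16,0,-8),hk(-16,0,-13)])"
```

```text
E [676.7 112.9 249.2] pred px [287.  247.4] hook tip px [299.3 235.9] bend [289.6 246.3] F [ 0.1  0.3 -1.7]
x0 265
225 ............................................
226 ............................................
227 ............................................
228 ............................................
229 ............................................
230 ............................................
231 ............................................
232 ..................................YY........
233 .................................YYYY.......
234 ................................YYYYYY......
235 ...............................YYYYYYY......
236 ...............................YYYYYYY......
237 ..............................YYYYYYY.......
238 ......................#......YYYYYYY........
239 .................#....##....YYYYYYY.........
240 .................##...##...YYYYYYY..........
241 .................###..##..YYYYYYYY..........
242 ..................##..###.YYYYYYY...........
243 .............RRR..##...##.YYYYYY............
244 ............RRRRR....Y###.YYYYY.............
245 .
[... 639 characters left out ...]
............RRRRRRR....##................
259 ..............RRRRRRRRR...##................
260 ..............RRRRRRRRRRR...................
261 ...............RRRRRRRRRRR..................
262 ...R........#..RRRRRRRRRRR..................
263 ...R........#..RRRRRRRRRR...................
264 ....RR......##..RRRRRRRRR...................
265 .............#..RRRRRRRRR...................
266 .....R.......#..RRRRRRRRR...................
267 .............#..RRRRRRRRR...................
268 .............#..RRRRRRRRR.#.................
eye [676.4 113.  249.5] now [array([674.2,  92.8,  68.4]), np.float64(-96.4), np.float64(61.7), np.float64(0.0)]
[0.0, -3.8, -0.6] 4
[3.3, 0.0, 7.3] 8
[2.1, 0.0, 4.5] 5
```

{"fn": "send_rows", "kwargs": {"series": [[[1.6,-1,3.6],[0,0,0],10],[[1.6,-1,3.6],[0,0,0],10],[[0,0,0],[0,0,0],10]]}}

```text
clock: 29.55
position: [674.5, 86.9, 138.6]
ee_rot: [-0.651, 0.728, 0.143, 0.16]
contact_force: [0.5, 1.3, -1.5]
gripper_width: 17.2
grasp_force: 61.1
```

{"fn": "send_rows", "kwargs": {"series": [[[0.8,0,1.8],[0,0,0],10],[[0,0,0],[0,0,0],10]]}}

```text
clock: 29.75
position: [675.0, 87.0, 138.3]
ee_rot: [-0.652, 0.728, 0.142, 0.16]
contact_force: [-0.2, 2.2, 1.8]
gripper_width: 17.3
grasp_force: 61.7
```

{"fn": "send_rows", "kwargs": {"series": [[[0.8,0,1.8],[0,0,0],10],[[0,0,0],[0,0,0],10]]}}

```text
clock: 29.95
position: [675.6, 87.3, 138.0]
ee_rot: [-0.652, 0.727, 0.142, 0.161]
contact_force: [-2.4, 1.3, 6.8]
gripper_width: 17.0
grasp_force: 62.3
```

{"fn": "send_rows", "kwargs": {"series": [[[-0.6,0,-1.5],[0,0,0],10],[[0,0,0],[0,0,0],20],[[0,0,0],[0,0,0],24],[[0,0,0],[0,0,0],30],[[0,0,0],[0,0,0],38],[[0,0,0],[0,0,0],44],[[0,0,0],[0,0,0],44],[[0,0,0],[0,0,0],44]]}}

```text
clock: 30.75
position: [674.6, 86.5, 136.7]
ee_rot: [-0.651, 0.728, 0.142, 0.16]
contact_force: [-0.4, 0.2, -0.9]
gripper_width: 43.9
grasp_force: 0.0
```

```bash
python3 -c "
from h import *
showeye(26)"
```

```text
E [678.  112.9 239.5] pred px [286.5 251.4] hook tip px [299.3 235.9] bend [289.6 246.3] F [-0.4  0.2 -0.9]
x0 260
225 ....................................................
226 ....................................................
227 ....................................................
228 ....................................................
229 ....................................................
230 ....................................................
231 ....................................................
232 .......................................YY...........
233 ......................................YYYY..........
234 ......................................YYYY..........
235 .....................................YYYYYY.........
236 ....................................YYYYYYY.........
237 ...................................YYYYYYY..........
238 ..................................YYYYYYY...........
239 .................................YYYYYYY............
240 ................................YYYYYYY.............
241 ..........................##...YYYYYY.Y.............
242 ............
[... 1278 characters left out ...]
#...............
265 ......................RRRRRRRRR.....#...............
266 .........###..........RRRRRRRRR.....#...............
267 .........###...........RRRRRRRR.....#...............
268 ..........##......R....RRRRRRRR.....................
269 ..........##...........RRRRRRRR......#..............
270 ..........###..........RRRRRRRR......#..............
271 ..........###..........RRRRRRRR......#..............
272 ..........###..........RRRRRRRR......#..............
273 ...........##..........RRRRRRRR......#..............
274 ...........##..........RRRRRRRR.....................
275 ...........###.........RRRRRRRR.....................
276 ...........###.........RRRRRRRR.....................
```

{"fn": "send_rows", "kwargs": {"series": [[[0,0,-6],[0,0,0],44],[[0,0,-8],[0,0,0],44],[[0,0,-10],[0,0,0],44],[[0,0,-12],[0,0,0],44],[[0,0,-15],[0,0,0],44]]}}

```text
clock: 31.3
position: [672.1, 64.9, 184.2]
ee_rot: [-0.651, 0.728, 0.142, 0.16]
contact_force: [-0.6, -0.1, -0.1]
gripper_width: 44.1
grasp_force: 0.0
```

{"fn": "send_rows", "kwargs": {"series": [[[0,0,-20],[0,0,0],44],[[0,0,-25],[0,0,0],44],[[0,0,-30],[0,0,0],44],[[0,0,-30],[0,0,0],44],[[0,0,-30],[0,0,0],44],[[0,0,0],[0,0,0],44]]}}

```text
clock: 31.9
position: [667.4, 6.8, 312.6]
ee_rot: [-0.651, 0.728, 0.138, 0.163]
contact_force: [-0.9, -0.1, 0.8]
gripper_width: 44.2
grasp_force: 0.0
```

```bash
python3 - <<'E'
from h import *
s=st();print(s["position"],s["contact_force"],s["joints"].round(2))
im=get_image("scene");h=cv2.cvtColor(im,cv2.COLOR_RGB2HSV);k=cv2.inRange(h,(0,150,70),(8,255,255))|cv2.inRange(h,(172,150,70),(180,255,255));k[:240]=0;k[340:]=0;k[:,270:]&=255;z=np.zeros_like(k);z[235:345,272:310]=255;k&=z
n,_,t,c=cv2.connectedComponentsWithStats(k);print([(c[i].round().tolist(),t[i].tolist()) for i in range(1,n) if t[i,4]>40])
# target: in front of drawer handle, closed fingers pointing down, push +x
for az in (-90,): print(delta([410,-282,250],down(az)))
E
```

```text
[667.38177416   6.75576523 312.60580603] [-0.93695437 -0.13243369  0.76413949] [ 0.04  0.42  0.35 -0.43 -1.43 -0.11]
[([276.0, 243.0], [272, 240, 10, 7, 45]), ([285.0, 266.0], [282, 252, 8, 26, 104])]
(array([312.3, 222.7, -79.7]), array([-0.0314,  0.4308, -0.1097]))
```

{"fn": "send_rows", "kwargs": {"series": [[[10,10,0],[-0.008,0.108,-0.027],30],[[20,15,0],[-0.008,0.108,-0.027],26],[[25,20,0],[-0.008,0.108,-0.027],26],[[25,20,0],[-0.008,0.107,-0.027],26],[[38,25,0],[0,0,0],26],[[38,25,0],[0,0,0],26],[[38,25,0],[0,0,0],26],[[38,25,0],[0,0,0],26]]}}

```text
clock: 32.75
position: [494.8, -216.6, 287.5]
ee_rot: [0.707, -0.707, -0.003, 0.003]
contact_force: [0.4, -0.6, -0.4]
gripper_width: 26.2
grasp_force: 0.0
```

```bash
python3 - <<'E'
from h import *
print(st()["position"],delta([466,-282,160],down(-90)))
E
```

```text
[ 494.76906093 -216.61090323  287.51740574] (array([ 65.4,  27.7, 127.7]), array([0.0089, 0.0006, 0.001 ]))
```

{"fn": "send_rows", "kwargs": {"series": [[[22,9,30],[0.004,0,0],26],[[22,9,30],[0.004,0,0],26],[[21,9,35],[0,0,0],26],[[0,0,30],[0,0,0],26],[[0,0,0],[0,0,0],26],[[0,0,0],[0,0,0],26]]}}

```text
clock: 33.35
position: [469.2, -280.9, 163.3]
ee_rot: [0.707, -0.707, -0.0, 0.0]
contact_force: [1.0, 0.2, -0.4]
gripper_width: 26.3
grasp_force: 0.0
```

```bash
python3 - <<'E'
from h import *
print(st()["position"],delta([465.9,-282,80],down(-90)))
c=camera_info("wrist");im=get_image("wrist");print("bar px pred",proj("wrist",[466,-282,98],c),proj("wrist",[466,-310,98],c))
u,v=proj("wrist",[466,-320,98],c).astype(int)
g=cv2.cvtColor(im,cv2.COLOR_RGB2GRAY);print(v,u-40,g[v,u-40:u+40].tolist())
E
```

```text
[ 469.24076889 -280.9105747   163.26961138] (array([ 1.1,  3.3, 83.3]), array([ 0.0007, -0.0002,  0.0007]))
bar px pred [329.  254.8] [329.2 208. ]
190 289 [72, 71, 71, 69, 70, 71, 76, 79, 78, 78, 80, 78, 78, 78, 79, 79, 79, 78, 76, 76, 76, 77, 76, 76, 76, 75, 76, 75, 78, 86, 101, 113, 121, 126, 131, 134, 137, 140, 143, 144, 144, 142, 139, 135, 132, 129, 123, 115, 98, 83, 80, 79, 80, 79, 79, 79, 79, 79, 78, 77, 77, 76, 77, 77, 77, 77, 77, 76, 76, 77, 76, 76, 77, 76, 76, 77, 76, 77, 76, 77]
```

{"fn": "send_rows", "kwargs": {"series": [[[1,3.3,20],[0,0,0],26],[[0,0,25],[0,0,0],26],[[0,0,25],[0,0,0],26],[[0,0,12],[0,0,0],26],[[0,0,0],[0,0,0],4],[[0,0,0],[0,0,0],4],[[0,0,0],[0,0,0],4],[[0,0,0],[0,0,0],4]]}}

```text
clock: 34.2
position: [466.1, -281.6, 81.4]
ee_rot: [-0.707, 0.707, -0.0, 0.001]
contact_force: [1.6, 1.3, -5.9]
gripper_width: 9.0
grasp_force: 58.4
```

{"fn": "send_rows", "kwargs": {"series": [[[0,-5,0],[0,0,0],4],[[0,-8,0],[0,0,0],4],[[0,-12,0],[0,0,0],4],[[0,-15,0],[0,0,0],4],[[0,-15,0],[0,0,0],4],[[0,-15,0],[0,0,0],4],[[0,-15,0],[0,0,0],4],[[0,-15,0],[0,0,0],4]]}}

```text
clock: 35.0
position: [567.5, -283.0, 81.4]
ee_rot: [0.707, -0.707, 0.001, 0.0]
contact_force: [-1.7, -3.6, -4.4]
gripper_width: 8.9
grasp_force: 58.8
```

{"fn": "send_rows", "kwargs": {"series": [[[0,-15,0],[0,0,0],4],[[0,-12,0],[0,0,0],4],[[0,-10,0],[0,0,0],4],[[0,-6,0],[0,0,0],4],[[0,-4,0],[0,0,0],4],[[0,0,0],[0,0,0],4]]}}

```text
clock: 35.6
position: [615.1, -283.6, 81.4]
ee_rot: [0.707, -0.707, 0.002, -0.0]
contact_force: [1.5, -6.0, -4.9]
gripper_width: 8.6
grasp_force: 58.7
```

{"fn": "send_rows", "kwargs": {"series": [[[0,-2,0],[0,0,0],4],[[0,-2,0],[0,0,0],4],[[0,0,0],[0,0,0],4]]}}

```text
clock: 35.9
position: [615.6, -283.6, 81.4]
ee_rot: [-0.707, 0.707, 0.001, -0.002]
contact_force: [-5.7, -5.9, -0.6]
gripper_width: 8.8
grasp_force: 59.1
```

{"fn": "send_rows", "kwargs": {"series": [[[0,0,0],[0,0,0],24],[[0,0,0],[0,0,0],24],[[0,0,0],[0,0,0],24],[[0,0,-15],[0,0,0],24],[[0,0,-25],[0,0,0],24],[[0,0,-40],[0,0,0],24],[[0,0,-45],[0,0,0],24],[[0,40,0],[0,0,0],24]]}}

```text
clock: 36.7
position: [584.4, -283.5, 215.4]
ee_rot: [0.708, -0.706, 0.009, -0.004]
contact_force: [0.3, -0.6, 0.1]
gripper_width: 24.2
grasp_force: 0.0
```

{"fn": "send_rows", "kwargs": {"series": [[[0,48,0],[0,0,0],24],[[0,48,0],[0,0,0],24],[[30,30,0],[0,0,0],24],[[40,10,0],[0,0,0],24],[[40,0,0],[0,0,0],24],[[0,0,0],[0,0,0],24],[[0,0,0],[0,0,0],24]]}}

```text
clock: 37.4
position: [440.9, -392.6, 207.0]
ee_rot: [-0.707, 0.708, -0.001, 0.0]
contact_force: [-0.8, 0.5, 0.4]
gripper_width: 24.0
grasp_force: 0.0
```

```bash
python3 - <<'E'
from h import *
a=cv2.imread("pics/top0.png");t=get_image("top");s=get_image("scene")
b=t[:,:,::-1]
for nm,(x0,y0,x1,y1) in dict(cabfront=(405,190,505,228),wrench=(158,165,238,196),chuck=(228,205,255,232),oil=(348,200,380,235),vblock=(362,303,400,336),driver=(424,305,515,327)).items():
    d=cv2.absdiff(a[y0:y1,x0:x1],np.ascontiguousarray(b[y0:y1,x0:x1])).max(2);e=[cv2.Canny(q[y0:y1,x0:x1],60,150) for q in (a,np.ascontiguousarray(b))]
    sh=cv2.phaseCorrelate(cv2.cvtColor(a[y0:y1,x0:x1],7).astype(np.float32),cv2.cvtColor(np.ascontiguousarray(b[y0:y1,x0:x1]),7).astype(np.float32));print(nm,"diff>50:",(d>50).sum(),"shift",np.round(sh[0],2),round(sh[1],2))
def bar(im):
    g=cv2.cvtColor(im,cv2.COLOR_BGR2GRAY)[205:232,447].astype(float);return g.astype(int).tolist()
print(bar(a));print(bar(np.ascontiguousarray(b)))
hs=cv2.cvtColor(t,cv2.COLOR_RGB2HSV);m=cv2.inRange(hs,(8,80,80),(30,255,255));print("tray brass",m[258:325,228:346].sum()//255)
h=cv2.cvtColor(s,cv2.COLOR_RGB2HSV);k=cv2.inRange(h,(0,150,70),(8,255,255))|cv2.inRange(h,(172,150,70),(180,255,255))
w=cv2.inRange(h,(0,0,120),(180,70,255));y=cv2.inRange(h,(20,130,100),(34,255,255))
for v in range(232,330,2):print(v,''.join('R' if k[v,x] else 'Y' if y[v,x] else '#' if w[v,x] else '.' for x in range(250,330)))
E
```

```text
cabfront diff>50: 7 shift [ 0.03 -0.05] 0.96
wrench diff>50: 0 shift [ 0.   -0.02] 0.98
chuck diff>50: 0 shift [0.58 0.59] 0.96
oil diff>50: 0 shift [-0.03  0.04] 0.98
vblock diff>50: 0 shift [ 0.14 -0.09] 0.96
driver diff>50: 1242 shift [0.4  0.75] 0.18
[75, 70, 62, 56, 59, 80, 94, 102, 105, 97, 97, 121, 199, 238, 242, 224, 174, 138, 102, 70, 70, 92, 107, 107, 107, 108, 110]
[60, 57, 54, 51, 54, 76, 88, 88, 86, 88, 92, 111, 173, 214, 216, 185, 137, 105, 77, 52, 56, 77, 90, 87, 90, 90, 90]
tray brass 0
232 .................................................YYY............................
234 ...............................................YYYYYY...........................
236 .............................................YYYYYYYY...........................
238 ...........................................YYYYYYYY.............................
240 .................RR........RRRRR..#####...YYYYYYY...............................
242 ...............RRRRRRRRRRRRRRRRRR..####.YYYYYYY.................................
244 ..............RRRRRRRRRRRRRRRRRR....###.YYYYY.................................
[... 2872 characters left out ...]
....................
314 ................................................................................
316 #...............................................................................
318 .##.............................................................................
320 ..#.............................................................................
322 ................................................................................
324 ................................................................................
326 ................................................................................
328 ................................................................................
```

```bash
python3 -c "
from bench import job_done
print(job_done())"
```

```text
the job is handed in; nothing more can be done
None
```

The job is handed in after about 37 s of robot time: all 7 nuts found in the tray were scooped into the top drawer, the scoop is hanging by its eye on the yellow hook, and the drawer is pushed fully shut. A last camera check showed the tray empty and the other bench items unmoved, except the screwdriver, which could not be compared (most likely the arm was in the way) but which the robot never went near.

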